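# Cull the rocking clamp base plate on the surface plate

## Robot

A 7-joint arm with a two-finger parallel gripper is mounted at the origin on a cart in front of the work surface, level with it; the furniture and walls round the work are solid. World frame = base frame: x ahead of the robot, y to its left, z up, the work surface at z = 0. Lengths are in m, angles in rad, forces in N, time in s.
With the tool pointing down it reaches from about 0.4 to 0.85 m from the base axis. Payload 10.4 kg.
Tool frame: the origin (TCP) lies midway between the tips of the shut fingers; the grasp point (between the pads) lies 19 mm behind it; z points along the fingers, y is the direction in which the jaws open and shut (so a half turn about z gives the same grasp; the last joint's range is limited). The gripper opens to 85 mm and grips with 20 to 120 N. Pads are 22 mm wide; open, the fingers measure 114 mm over their backs; the gripper's body (76 mm by 85 mm) begins 54 mm behind the grasp point. The pads swing forward as they close: fully open they stand 13 mm farther back than shut.
Start: joints at [-1.21, 0.332, -0.065, 1.46, 0.022, 1.35, -0.088], TCP at [0.234, 0.58, 0.231] pointing down, gripper open.
Joint ranges: [-2.6, 2.6], [-0.5, 2.12], [-1.47, 1.34], [0.16, 2.42], [-1.27, 4.41], [0.06, 2.06], [-2.6, 2.6]. Speed limits (rad/s): [2.22, 2.22, 2.79, 2.79, 3.14, 3.14, 3.14].

## Interface

Orientations are given as a unit quaternion [x, y, z, w].
In Python, from workcell import get_obs, camera, calibration, hand_in gives the robot as it stands.
- The arm moves only by the shell command python3 -m handwheel 'ROWS' [FORCE]. ROWS is JSON, a list of rows, each an object with "jaw": the finger opening in mm, from 0 to 85.4; "delta_pos": the shift along the tool's x, y, z scaled (see below), a list of three; "turn": the turn about the tool's z scaled (see below). In form: [{"jaw": jaw, "delta_pos": [tx, ty, tz], "turn": turn}, ...]. A call has 1 to 10 rows; each row is the pose to reach, as a shift and turn from the pose commanded when the call began, along the tool's axes at that moment, turning the shorter way round; what a row does not reach only later rows make up. The controller multiplies each number of a shift by 1 m and each number of a turn by pi rad. A row lasts 1/12 s, in which the tool goes at most 41.7 mm and 7.16 degrees, less where a joint would pass 70% of its speed; a pose out of reach is approached as far as the arm can. A call with a number of a shift or a turn outside -1 to 1 is refused whole. A call with a gripper value outside its range is refused whole. The fingers move at their own pace and stop on an object; FORCE is the grip in N (left out, the last holds). Time passes only in rows, so rows that repeat a pose let the fingers close. It gives the time, the measured TCP pose, the force and the opening at its end, in the units of the state.
- get_obs(): the state, without advancing time (a new reading comes with each control period).
- camera(name): name is "scene" or "top" or "wrist"; returns the picture (480x640x3 uint8, red, green, blue); there is no depth.
- calibration(name): a dict with "mtx" (3x3 intrinsics, pixels), "rvec" (rotation vector, rad) and "tvec" (3), from world to camera coordinates, as OpenCV has them. Camera axes: x right, y down, z forward; pixel columns grow to the right and rows downward; lengths in m; the calibration is good to about 2 mm. A picture is of the moment at which its call begins: read the wrist's pose just before it. calibration takes no time and is no camera call; for the wrist camera it gives the pose at the moment of the call.
- hand_in(): hands the job in, once; it reports no verdict.
The state is a dict: "clock": time; "joint_pos": joint angles; "joint_velocities": joint speeds; "tau": joint torques, N m; "position": TCP position; "ee_rot": TCP orientation; "ft_force": force on the tool from outside, world axes, zero at the start; "torque": the same for the moment, N m; "grip_width": opening from 0.0 (shut) to 1.0 (fully open).
Only numpy, scipy, OpenCV 4.12 (cv2) and the standard library are available. Lean on these libraries where they do the work, as an engineer would, in place of code of your own. Each camera call takes 0.05 s, during which the arm holds its last target.

## Task

One of the two clamp base plates standing in the rack is out of true and rocks on its feet. Lay the plates on the dark granite surface plate, feet down, and press on their corners with a finger to find out which; make the bad one visibly rock there, then put it flat in the scrap tray. Finish with the sound one lying on the granite feet down, set the plates down without dropping them, and leave the other things on the table where they are.

Things in the scene. Friction and masses are not known exactly. Their poses are not given: they have to be found in the camera images.
- plate_k: loose aluminium clamp base plate, 56 (its x) x 90 (its y) x 13 mm, 0.13-0.21 kg: 8 mm web with flat milled top, under each corner a foot 15 x 16 mm, flush with the edges, 5 mm tall. Origin: middle of the plane of the feet; z from feet to top. Starts on one long edge in either rack slot, feet towards the robot: z level, pointing away from the robot, x straight down; may lean a few degrees
- plate_t: the other base plate, described as plate_k. One of the two, unknown which, has one of its four feet 3 mm short. Feet down it rests level on the other three and looks sound; pressed over the short foot (under 1 N) it tips 0.07-0.09 rad, that corner sinking 3 mm until the foot touches, and tips back when let go. Elsewhere, and on the sound plate, corners do not yield
- rack: fixed rack: beech base 92 (x) x 104 (y) x 14 mm, origin under its middle, x away from the robot. Two slots along y at x = -22 and +22 mm, each between 6 mm steel pins 8.2 mm either side of its middle at y = +-23 mm, 29 mm tall; a plate's web stands between the pins on its lower long edge, its upper edge 70 mm above the table
- surface_plate: fixed dark grey granite surface plate, 160 mm (x) by 240 mm (y), flat level top 40 mm above the table (30 mm slab on four feet); origin under its middle, x away from the robot. Room for both plates side by side along y.
- surface_top (a point): middle of the granite's top face, axes as the surface plate's.
- scrap_tray: fixed shallow open tray of grey sheet steel, 125 mm (x) by 145 mm (y) by 30 mm high, walls and floor 3 mm; origin under its middle, x away from the robot. Empty at the start.
- caliper: bystander, to be left alone: caliper, 185 mm long, lying to the right; origin under its middle.
- tweezers: bystander, to be left alone: tweezers, 122 mm long, lying beside the tray; origin under its middle.
- marker: bystander, to be left alone: marker pen, 136 mm long, lying beyond the granite at the left; origin under its middle.
- reel: bystander, to be left alone: wire reel, 60 mm across, 50 mm high, standing at the right; origin under its middle.
- oiler: bystander, to be left alone: oil bottle, 34 mm across, 95 mm high, standing at the table's left corner; origin under its middle.
- stop: bystander, to be left alone: aluminium stop block, 36 x 60 x 22 mm, lying behind the clamp at the left; origin under its middle.
Mind the look-alikes: they are no part of the job. Of the things shaped like the scrap_tray, the grey one is meant.

How it is judged:
On the way:
1. pressed by a finger, a plate lying on the granite rocks: it tips across a diagonal by more than 0.05 rad (((x of plate_k in the frame of surface_top between -0.062 and 0.062 m and y of plate_k in the frame of surface_top between -0.095 and 0.095 m and z of plate_k in the frame of surface_top between -0.003 and 0.003 m and angle between plate_k's own z axis and vertical between 0.05 and 0.15 rad and (angle between plate_k's own x axis and vertical below 1.5358 rad or angle between plate_k's own x axis and vertical above 1.6058 rad) and (angle between plate_k's own y axis and vertical below 1.5508 rad or angle between plate_k's own y axis and vertical above 1.5908 rad) and contact force between plate_k and the fingers above 0.3 N and contact force between plate_k and surface_plate above 0.5 N) or (x of plate_t in the frame of surface_top between -0.062 and 0.062 m and y of plate_t in the frame of surface_top between -0.095 and 0.095 m and z of plate_t in the frame of surface_top between -0.003 and 0.003 m and angle between plate_t's own z axis and vertical between 0.05 and 0.15 rad and (angle between plate_t's own x axis and vertical below 1.5358 rad or angle between plate_t's own x axis and vertical above 1.6058 rad) and (angle between plate_t's own y axis and vertical below 1.5508 rad or angle between plate_t's own y axis and vertical above 1.5908 rad) and contact force between plate_t and the fingers above 0.3 N and contact force between plate_t and surface_plate above 0.5 N))), for 0.04 s.
At the end, for the whole second after the job is handed in: One plate lies level (within 0.03 rad) feet down on the granite, all four feet bearing, its middle at least 18 mm in from the long sides and 25 mm from the ends; the other, the bad one, lies flat in the scrap tray (origin under 22 mm above the tray's underside); both at rest (((x of plate_k in the frame of surface_top between -0.062 and 0.062 m and y of plate_k in the frame of surface_top between -0.095 and 0.095 m and z of plate_k in the frame of surface_top between -0.002 and 0.002 m and angle between plate_k's own z axis and vertical below 0.03 rad and linear speed of each of plate_k, plate_t below 0.01 m/s and contact force between each of plate_k_c1, plate_k_c2, plate_k_c3, plate_k_c4 and surface_plate above 0.04 N and x of plate_t in the frame of scrap_tray between -0.055 and 0.055 m and y of plate_t in the frame of scrap_tray between -0.065 and 0.065 m and z of plate_t in the frame of scrap_tray below 0.022 m) or (x of plate_t in the frame of surface_top between -0.062 and 0.062 m and y of plate_t in the frame of surface_top between -0.095 and 0.095 m and z of plate_t in the frame of surface_top between -0.002 and 0.002 m and angle between plate_t's own z axis and vertical below 0.03 rad and linear speed of each of plate_t, plate_k below 0.01 m/s and contact force between each of plate_t_c1, plate_t_c2, plate_t_c3, plate_t_c4 and surface_plate above 0.04 N and x of plate_k in the frame of scrap_tray between -0.055 and 0.055 m and y of plate_k in the frame of scrap_tray between -0.065 and 0.065 m and z of plate_k in the frame of scrap_tray below 0.022 m))); the robot touches nothing.
It fails at once if a plate is dropped or thrown (faster than 1.2 m/s) (linear speed of any of plate_k, plate_t above 1.2 m/s).
It fails at once if a bystander is moved by more than 30 mm (distance of any of caliper, tweezers, marker, reel, oiler, stop from where it was at the start of the episode above 0.03 m).
It also fails if it takes over 69 s, if anything falls off the work surface, if the arm or the gripper's body presses on something with over 40 N, if the wrist force passes 120 N, or if a joint passes its speed limit or range.

## Working session

There is one attempt and no reset: what is moved stays moved. The work goes in short steps, Python scripts to look and compute and a shell command to move; the robot and the scene stay as the last step left them, time stands still between calls to the robot, and variables do not carry over. Pictures are saved under pics/ and viewed, and the job is handed in when it is done.

```bash
mkdir -p pics; ls; python3 - <<'E'
from workcell import get_obs,camera,calibration
import cv2
o=get_obs();print(o)
for n in("scene","top"):
    print(n,calibration(n));cv2.imwrite(f"pics/{n}0.png",cv2.cvtColor(camera(n),cv2.COLOR_RGB2BGR))
E
```

```text
pics
{'clock': 0.0, 'joint_pos': array([-1.2095859 ,  0.3328894 , -0.06470332,  1.46094883,  0.02160157,
        1.34990775, -0.08852864]), 'joint_velocities': array([-0.00067137, -0.00018063, -0.00174606,  0.00056799, -0.00147102,
       -0.00030919, -0.00036937]), 'tau': array([-8.91305499e-04, -6.25447154e+01,  4.84644959e-02, -3.91619432e+01,
        1.61033770e-02,  9.71461268e-03, -4.83292740e-05]), 'position': array([0.23389615, 0.57917146, 0.23050141]), 'ee_rot': array([ 1.90731395e-01,  9.81641994e-01, -7.21218238e-04, -1.05254851e-04]), 'ft_force': array([ 0.73643414, -0.11893998,  0.00100421]), 'torque': array([ 0.00791723,  0.02014083, -0.02047841]), 'grip_width': 1.0012580990941633}
scene {'mtx': array([[516.96066267,   0.        , 315.84730492],
       [  0.        , 516.96066267, 236.99017138],
       [  0.        ,   0.        ,   1.        ]]), 'rvec': array([ 1.82353997, -0.93372738,  0.56343748]), 'tvec': array([-0.40770217,  0.18883338,  0.99738557])}
top {'mtx': array([[462.48707326,   0.        , 314.83886203],
       [  0.        , 462.48707326, 241.70049554],
       [  0.        ,   0.        ,   1.        ]]), 'rvec': array([ 2.19433164, -2.13765759,  0.15769963]), 'tvec': array([-0.21200705,  0.45056736,  0.88258023])}
```

View pics/scene0.png

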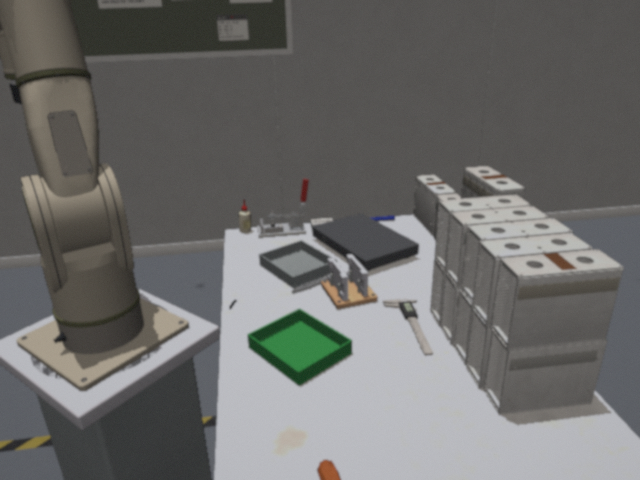

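View pics/top0.png

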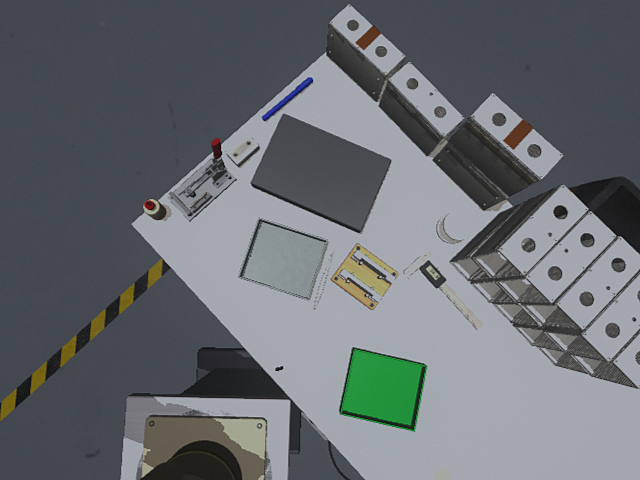

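```bash
cat > h.py <<'E'
from workcell import get_obs,camera,calibration
import cv2,numpy as np
from scipy.spatial.transform import Rotation as R
def proj(n,P,c=None):
    c=c or calibration(n);return cv2.projectPoints(np.array(P,float).reshape(-1,1,3),c['rvec'],c['tvec'],c['mtx'],None)[0].reshape(-1,2)
def unproj(n,uv,z,c=None):
    c=c or calibration(n);M=cv2.Rodrigues(c['rvec'])[0];C=-M.T@c['tvec']
    uv=np.array(uv,float).reshape(-1,2);d=(np.linalg.inv(c['mtx'])@np.c_[uv,np.ones(len(uv))].T).T@M
    z=np.broadcast_to(z,len(uv))
    return C+d*((z-C[2])/d[:,2])[:,None]
def snap(n,f,box=None,s=1):
    im=cv2.cvtColor(camera(n),cv2.COLOR_RGB2BGR)
    if box: im=im[box[1]:box[3],box[0]:box[2]]
    im=cv2.resize(im,None,fx=s,fy=s,interpolation=cv2.INTER_CUBIC);cv2.imwrite(f,im)
def st():
    o=get_obs();r=R.from_quat(o['ee_rot']).as_matrix()
    print('t',round(o['clock'],2),'p',o['position'].round(4),'z',r[:,2].round(4),'y',r[:,1].round(4),'F',o['ft_force'].round(2),'w',round(o['grip_width'],3));return o,r
E
python3 - <<'E'
from h import *
print(proj('top',[[0.234,.58,.231],[0,0,0],[.5,0,0],[.5,.3,0]]))
print(proj('scene',[[0.234,.58,.231],[0,0,0],[.5,0,0],[.5,.3,0]]))
for n in('top','scene'):
    c=calibration(n);M=cv2.Rodrigues(c['rvec'])[0];print(n,-M.T@c['tvec'])
st()
print('granite',unproj('top',[[285,115],[391,157],[362,231],[251,186]],.04))
print('tray',unproj('top',[[262,218],[328,240],[309,300],[238,267]],.03))
print('rack',unproj('top',[[358,242],[398,271],[372,309],[331,279]],.014))
im=cv2.imread('pics/top0.png')[230:320,230:410];cv2.imwrite('pics/t1.png',cv2.resize(im,None,fx=4.4,fy=4.4,interpolation=cv2.INTER_CUBIC))
im=cv2.imread('pics/scene0.png')[230:320,250:450];cv2.imwrite('pics/s1.png',cv2.resize(im,None,fx=4,fy=4,interpolation=cv2.INTER_CUBIC))
snap('wrist','pics/w0.png')
E
```

```text
[[-222.62975382  361.37695274]
 [ 203.74355845  477.80546422]
 [ 217.15780128  219.50653533]
 [  68.98073428  215.33967482]]
[[ 41.10166114 148.83988555]
 [104.52884484 334.86548996]
 [274.46015861 242.24944386]
 [197.41278902 218.12677684]]
top [ 0.34179019 -0.18316544  0.93623484]
scene [-0.40925405 -0.83351482  0.57829165]
t 0.1 p [0.2339 0.5792 0.2306] z [-5.0e-04 -1.2e-03 -1.0e+00] y [ 0.3744  0.9273 -0.0013] F [-0.88 -0.07  0.  ] w 0.998
granite [[ 0.71097986 -0.13330307  0.04      ]
 [ 0.63024168 -0.3485518   0.04      ]
 [ 0.47848187 -0.29203907  0.04      ]
 [ 0.56225629 -0.07099836  0.04      ]]
tray [[ 0.50048942 -0.09421199  0.03      ]
 [ 0.4601261  -0.22609475  0.03      ]
 [ 0.34151845 -0.19163921  0.03      ]
 [ 0.40205711 -0.05121205  0.03      ]]
rack [[ 0.45982474 -0.28739405  0.014     ]
 [ 0.4035182  -0.36840635  0.014     ]
 [ 0.3269351  -0.31691705  0.014     ]
 [ 0.38407984 -0.23449447  0.014     ]]
```

View pics/t1.png

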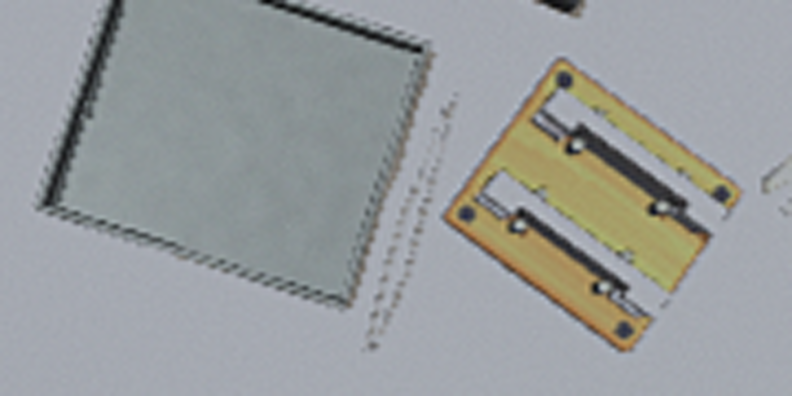

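View pics/s1.png

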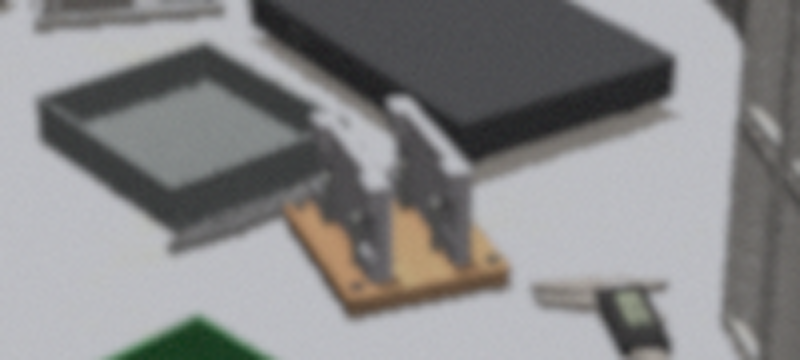

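View pics/w0.png

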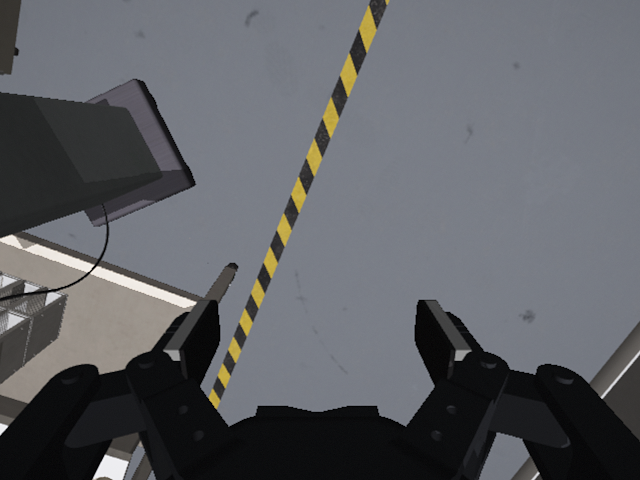

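```bash
cat >> h.py <<'E'
def to(x,y,z,yaw,base=None):
    """rows numbers from current pose to world tcp xyz and tool-y heading yaw (deg)"""
    o=get_obs();r=R.from_quat(o['ee_rot']).as_matrix();p=o['position'] if base is None else np.array(base)
    d=r.T@(np.array([x,y,z])-p)
    cy=np.degrees(np.arctan2(r[1,1],r[0,1]));t=-(yaw-cy);t=(t+180)%360-180
    print('delta',d.round(4),'turn',round(t/180,4),'rows',np.ceil(max(np.linalg.norm(d)/.0417,abs(t)/7.16)))
E
python3 -c "
from h import *
to(.5,.25,.25,30)"
```

```text
delta [-0.37   -0.2057 -0.0191] turn 0.2112 rows 11.0
```

```bash
python3 -m handwheel '[{"jaw":26,"delta_pos":[-0.37,-0.2057,-0.019],"turn":0.2112},{"jaw":26,"delta_pos":[-0.37,-0.2057,-0.019],"turn":0.2112},{"jaw":26,"delta_pos":[-0.37,-0.2057,-0.019],"turn":0.2112},{"jaw":26,"delta_pos":[-0.37,-0.2057,-0.019],"turn":0.2112},{"jaw":26,"delta_pos":[-0.37,-0.2057,-0.019],"turn":0.2112},{"jaw":26,"delta_pos":[-0.37,-0.2057,-0.019],"turn":0.2112},{"jaw":26,"delta_pos":[-0.37,-0.2057,-0.019],"turn":0.2112},{"jaw":26,"delta_pos":[-0.37,-0.2057,-0.019],"turn":0.2112},{"jaw":26,"delta_pos":[-0.37,-0.2057,-0.019],"turn":0.2112},{"jaw":26,"delta_pos":[-0.37,-0.2057,-0.019],"turn":0.2112}]' 40; python3 -c "
from h import *
o,r=st();print(o['joint_pos'])
to(.395,-.30,.25,-35)"
```

```text
clock: 0.98
position: [0.4965, 0.2539, 0.2501]
ee_rot: [0.5, 0.866, 0.0, -0.0]
ft_force: [0.8, 1.1, -0.3]
grip_width: 0.307
t 0.98 p [0.4965 0.2539 0.2501] z [ 1.e-04  2.e-04 -1.e+00] y [8.66e-01 5.00e-01 2.00e-04] F [ 0.83  1.1  -0.28] w 0.307
[-0.79342997  0.16982251  0.27113759  1.62990355 -0.04660314  1.34802884
  0.00794108]
delta [-0.429  -0.3648 -0.    ] turn 0.3611 rows 14.0
```

```bash
python3 -m handwheel '[{"jaw":26,"delta_pos":[-0.424,-0.366,0],"turn":0.3611},{"jaw":26,"delta_pos":[-0.424,-0.366,0],"turn":0.3611},{"jaw":26,"delta_pos":[-0.424,-0.366,0],"turn":0.3611},{"jaw":26,"delta_pos":[-0.424,-0.366,0],"turn":0.3611},{"jaw":26,"delta_pos":[-0.424,-0.366,0],"turn":0.3611},{"jaw":26,"delta_pos":[-0.424,-0.366,0],"turn":0.3611},{"jaw":26,"delta_pos":[-0.424,-0.366,0],"turn":0.3611},{"jaw":26,"delta_pos":[-0.424,-0.366,0],"turn":0.3611},{"jaw":26,"delta_pos":[-0.424,-0.366,0],"turn":0.3611},{"jaw":26,"delta_pos":[-0.424,-0.366,0],"turn":0.3611}]'; python3 -c "
from h import *
st();to(.395,-.30,.25,-35)"
```

```text
clock: 1.82
position: [0.4165, -0.1553, 0.25]
ee_rot: [0.889, 0.458, 0.0, -0.0]
ft_force: [1.5, -0.1, -0.3]
grip_width: 0.303
t 1.82 p [ 0.4165 -0.1553  0.25  ] z [ 5.e-04  7.e-04 -1.e+00] y [ 0.8144 -0.5803 -0.    ] F [ 1.51 -0.09 -0.31] w 0.303
delta [-1.303e-01  6.650e-02 -1.000e-04] turn -0.0026 rows 4.0
```

```bash
python3 -m handwheel '[{"jaw":26,"delta_pos":[-0.13,0.0665,0],"turn":0},{"jaw":26,"delta_pos":[-0.13,0.0665,0],"turn":0},{"jaw":26,"delta_pos":[-0.13,0.0665,0],"turn":0},{"jaw":26,"delta_pos":[-0.13,0.0665,0],"turn":0},{"jaw":26,"delta_pos":[-0.13,0.0665,0],"turn":0},{"jaw":26,"delta_pos":[-0.13,0.0665,0],"turn":0}]'; python3 -c "
from h import *
st();print(calibration('wrist'));snap('wrist','pics/w1.png');snap('top','pics/t2.png')"
```

```text
clock: 2.32
position: [0.3967, -0.2991, 0.2497]
ee_rot: [0.888, 0.46, -0.0, -0.0]
ft_force: [0.5, 0.5, -0.8]
grip_width: 0.304
t 2.32 p [ 0.3967 -0.2991  0.2497] z [-8.e-04 -2.e-04 -1.e+00] y [ 8.175e-01 -5.760e-01 -6.000e-04] F [ 0.48  0.54 -0.77] w 0.304
{'mtx': array([[337.47275253,   0.        , 316.93934111],
       [  0.        , 337.47275253, 238.15945052],
       [  0.        ,   0.        ,   1.        ]]), 'rvec': array([-2.71005518,  0.86009602,  0.13435328]), 'tvec': array([-0.49714446, -0.05966026,  0.39197139])}
```

View pics/w1.png

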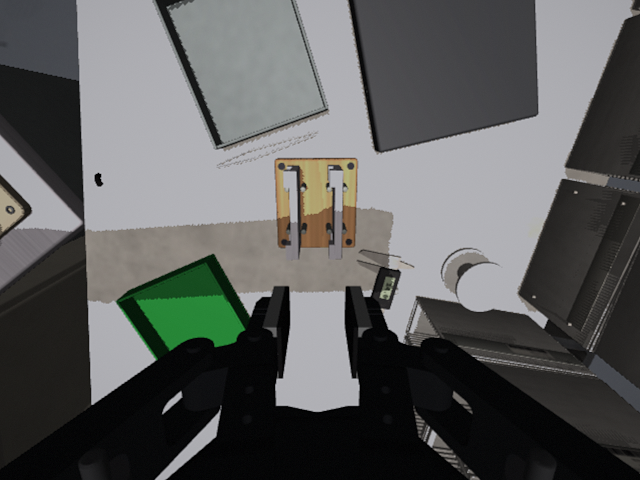

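```bash
python3 -c "
import cv2
im=cv2.imread('pics/w1.png')[148:273,262:372];cv2.imwrite('pics/w1c.png',cv2.resize(im,None,fx=4.8,fy=4.8,interpolation=cv2.INTER_CUBIC))"
```

```text
(no output)
```

View pics/w1c.png

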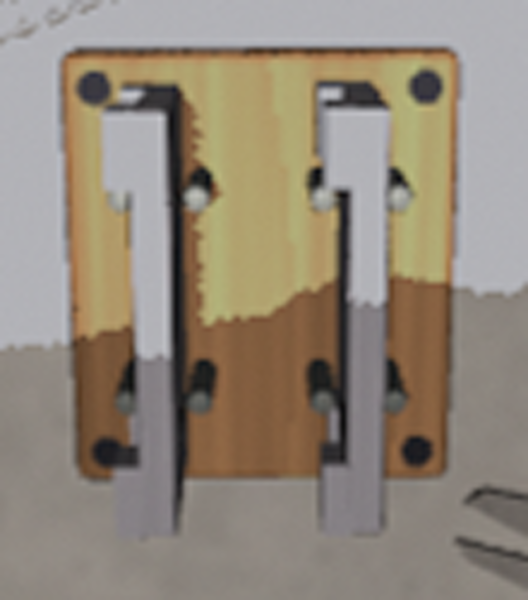

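```bash
python3 -c "
from h import *
f=lambda a:[[262+x/4.8,148+y/4.8] for x,y in a]
print(unproj('wrist',f([(150,107),(160,533),(369,107),(368,533),(155,320),(368,320)]),.07))
print('w', unproj('wrist',f([(136,320),(174,320),(349,320),(387,320)]),.07))
R_=unproj('wrist',f([(64,52),(458,52),(445,477),(82,477)]),.014);print(R_,R_.mean(0))
print('pins',unproj('wrist',f([(118,195),(200,195),(322,195),(400,195),(125,398),(202,400),(322,398),(395,400)]),.043))
print('tray',unproj('wrist',[[218,149],[327,108]],.03),'gr',unproj('wrist',[[380,151],[537,114]],.04))
"
```

```text
[[ 0.40419659 -0.24988394  0.07      ]
 [ 0.35316405 -0.32317773  0.07      ]
 [ 0.43932308 -0.27446882  0.07      ]
 [ 0.38938389 -0.34852493  0.07      ]
 [ 0.37972779 -0.28502644  0.07      ]
 [ 0.41529501 -0.30991842  0.07      ]]
w [[ 0.37655504 -0.28280596  0.07      ]
 [ 0.38290053 -0.2872469   0.07      ]
 [ 0.41212243 -0.30769806  0.07      ]
 [ 0.41846759 -0.31213877  0.07      ]]
[[ 0.3887108  -0.23155725  0.014     ]
 [ 0.46216535 -0.28296849  0.014     ]
 [ 0.4038731  -0.36716948  0.014     ]
 [ 0.33047909 -0.3158064   0.014     ]] [ 0.39630709 -0.29937541  0.014     ]
pins [[ 0.38422206 -0.26241612  0.043     ]
 [ 0.39871553 -0.27255981  0.043     ]
 [ 0.42027845 -0.28765128  0.043     ]
 [ 0.43406424 -0.29729969  0.043     ]
 [ 0.35830424 -0.30000611  0.043     ]
 [ 0.37218206 -0.31028948  0.043     ]
 [ 0.39450707 -0.32534239  0.043     ]
 [ 0.40766304 -0.33512056  0.043     ]]
tray [[ 0.34831038 -0.18959909  0.03      ]
 [ 0.46341333 -0.22165544  0.03      ]] gr [[ 0.48372772 -0.28614817  0.04      ]
 [ 0.62805975 -0.34431926  0.04      ]]
```

```bash
python3 -c "
from h import *
st();to(.4146,-.311,.11,-34.7)"
```

```text
t 2.42 p [ 0.3977 -0.2971  0.2497] z [-5.e-04  6.e-04 -1.e+00] y [ 8.198e-01 -5.727e-01 -7.000e-04] F [-0.33  0.16 -0.49] w 0.302
delta [-0.0017  0.0219  0.1397] turn -0.0013 rows 4.0
```

```bash
python3 -m handwheel '[{"jaw":26,"delta_pos":[-0.0017,0.022,0.14],"turn":-0.001},{"jaw":26,"delta_pos":[-0.0017,0.022,0.14],"turn":-0.001},{"jaw":26,"delta_pos":[-0.0017,0.022,0.14],"turn":-0.001},{"jaw":26,"delta_pos":[-0.0017,0.022,0.14],"turn":-0.001},{"jaw":26,"delta_pos":[-0.0017,0.022,0.14],"turn":-0.001},{"jaw":26,"delta_pos":[-0.0017,0.022,0.14],"turn":-0.001},{"jaw":26,"delta_pos":[-0.0017,0.022,0.14],"turn":-0.001}]'; python3 -c "
from h import *
st();snap('wrist','pics/w2.png');snap('wrist','pics/w2c.png',(220,150,420,330),4);st();to(.4146,-.311,.036,-34.7)"
```

```text
clock: 3.0
position: [0.4154, -0.3119, 0.1115]
ee_rot: [0.886, 0.464, 0.001, 0.001]
ft_force: [0.3, -0.6, 0.3]
grip_width: 0.303
t 3.0 p [ 0.4154 -0.3119  0.1115] z [ 1.8e-03 -3.0e-04 -1.0e+00] y [ 0.8215 -0.5703  0.0017] F [ 0.27 -0.64  0.34] w 0.303
t 3.1 p [ 0.4156 -0.3122  0.1118] z [ 3.1e-03 -3.0e-04 -1.0e+00] y [ 0.8213 -0.5704  0.0027] F [-0.25 -0.12 -0.08] w 0.306
delta [ 0.0003 -0.0017  0.0758] turn -0.0005 rows 2.0
```

View pics/w2c.png

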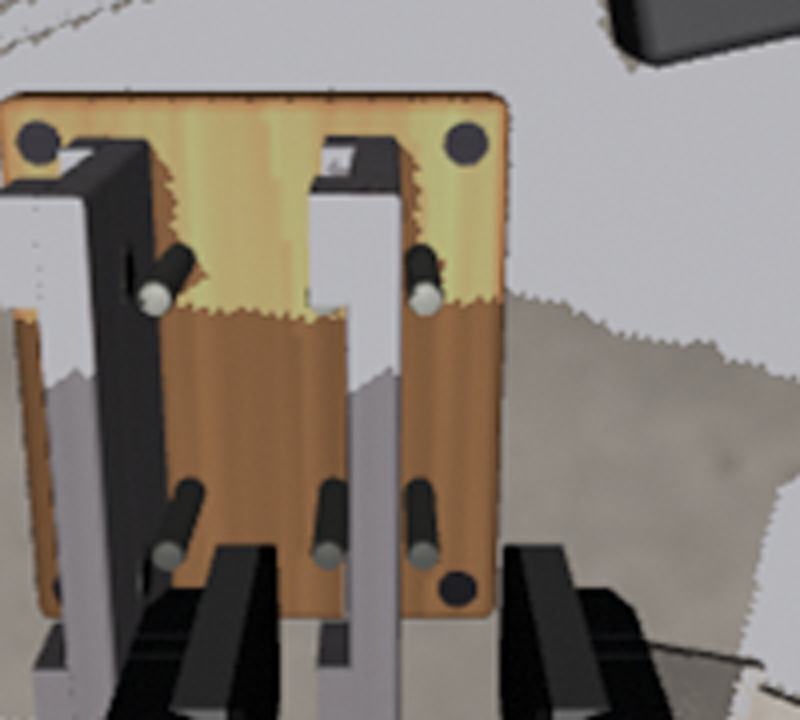

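```bash
python3 -c "
from h import *
print(unproj('wrist',[[220+374/4,150+450/4],[220+374/4,150+195/4]],.07),unproj('wrist',[[220+390/4,150+545/4]],.115))
st();to(.4138,-.3105,.036,-34.7)"
```

```text
[[ 0.41714339 -0.30759468  0.07      ]
 [ 0.43876748 -0.27671911  0.07      ]] [[ 0.42255503 -0.30352384  0.115     ]]
t 3.1 p [ 0.4156 -0.3122  0.1118] z [ 3.1e-03 -3.0e-04 -1.0e+00] y [ 0.8213 -0.5704  0.0027] F [-0.25 -0.12 -0.08] w 0.306
delta [ 0.0002 -0.0026  0.0758] turn -0.0005 rows 2.0
```

```bash
python3 -m handwheel '[{"jaw":26,"delta_pos":[-0.001,-0.002,0.035],"turn":0},{"jaw":26,"delta_pos":[-0.001,-0.002,0.06],"turn":0},{"jaw":26,"delta_pos":[-0.001,-0.002,0.076],"turn":0},{"jaw":26,"delta_pos":[-0.001,-0.002,0.076],"turn":0},{"jaw":26,"delta_pos":[-0.001,-0.002,0.076],"turn":0},{"jaw":0,"delta_pos":[-0.001,-0.002,0.076],"turn":0},{"jaw":0,"delta_pos":[-0.001,-0.002,0.076],"turn":0},{"jaw":0,"delta_pos":[-0.001,-0.002,0.076],"turn":0},{"jaw":0,"delta_pos":[-0.001,-0.002,0.076],"turn":0},{"jaw":0,"delta_pos":[-0.001,-0.002,0.076],"turn":0}]' 60;  python3 -c "
from h import *
st();snap('wrist','pics/w3.png');st()"
```

```text
clock: 3.93
position: [0.4135, -0.3124, 0.0358]
ee_rot: [0.886, 0.463, 0.001, 0.001]
ft_force: [-0.4, 1.4, 10.1]
grip_width: 0.085
t 3.93 p [ 0.4135 -0.3124  0.0358] z [ 3.e-03 -7.e-04 -1.e+00] y [ 0.821  -0.571   0.0029] F [-0.35  1.41 10.15] w 0.085
t 3.98 p [ 0.4135 -0.3124  0.0358] z [ 3.e-03 -6.e-04 -1.e+00] y [ 0.821  -0.571   0.0028] F [-1.67  1.86 10.32] w 0.081
```

View pics/w3.png

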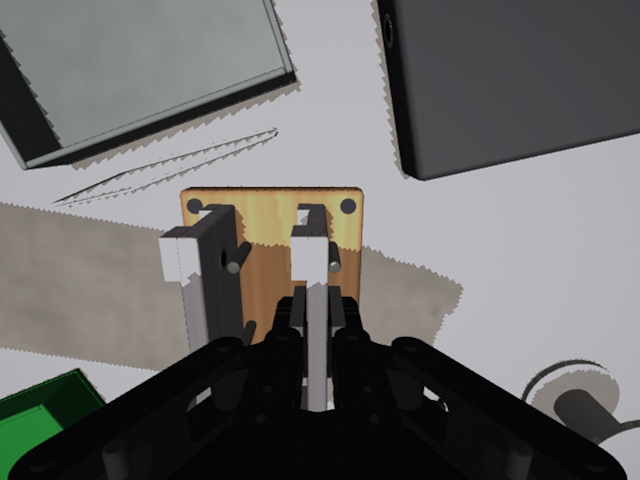

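```bash
python3 -m handwheel '[{"jaw":0,"delta_pos":[0,0,-0.03],"turn":0},{"jaw":0,"delta_pos":[0,0,-0.06],"turn":0},{"jaw":0,"delta_pos":[0,0,-0.1],"turn":0},{"jaw":0,"delta_pos":[0,0,-0.1],"turn":0},{"jaw":0,"delta_pos":[0,0,-0.1],"turn":0}]';  python3 -c "
from h import *
st();to(.6339,-.1674,.12,-21)"
```

```text
clock: 4.4
position: [0.4137, -0.3124, 0.1366]
ee_rot: [0.886, 0.463, 0.002, 0.002]
ft_force: [-0.7, 0.2, -1.8]
grip_width: 0.083
t 4.4 p [ 0.4137 -0.3124  0.1366] z [ 5.4e-03 -7.0e-04 -1.0e+00] y [ 0.821  -0.5708  0.0048] F [-0.74  0.2  -1.81] w 0.083
delta [0.2447 0.0979 0.0177] turn -0.0767 rows 7.0
```

```bash
python3 -m handwheel '[{"jaw":0,"delta_pos":[0.245,0.098,0.018],"turn":-0.077},{"jaw":0,"delta_pos":[0.245,0.098,0.018],"turn":-0.077},{"jaw":0,"delta_pos":[0.245,0.098,0.018],"turn":-0.077},{"jaw":0,"delta_pos":[0.245,0.098,0.018],"turn":-0.077},{"jaw":0,"delta_pos":[0.245,0.098,0.018],"turn":-0.077},{"jaw":0,"delta_pos":[0.245,0.098,0.018],"turn":-0.077},{"jaw":0,"delta_pos":[0.245,0.098,0.018],"turn":-0.077},{"jaw":0,"delta_pos":[0.245,0.098,0.018],"turn":-0.077},{"jaw":0,"delta_pos":[0.245,0.098,0.018],"turn":-0.077}]';  python3 -c "
from h import *
st();snap('wrist','pics/w4.png');snap('top','pics/t4.png');snap('scene','pics/s4.png',(230,150,450,315),3.6)"
```

```text
clock: 5.15
position: [0.6323, -0.1659, 0.1144]
ee_rot: [0.824, 0.567, -0.001, -0.001]
ft_force: [-0.9, -0.9, -1.0]
grip_width: 0.086
t 5.15 p [ 0.6323 -0.1659  0.1144] z [-2.4e-03 -1.0e-04 -1.0e+00] y [ 0.9344 -0.3563 -0.0022] F [-0.86 -0.92 -1.02] w 0.086
```

View pics/w4.png

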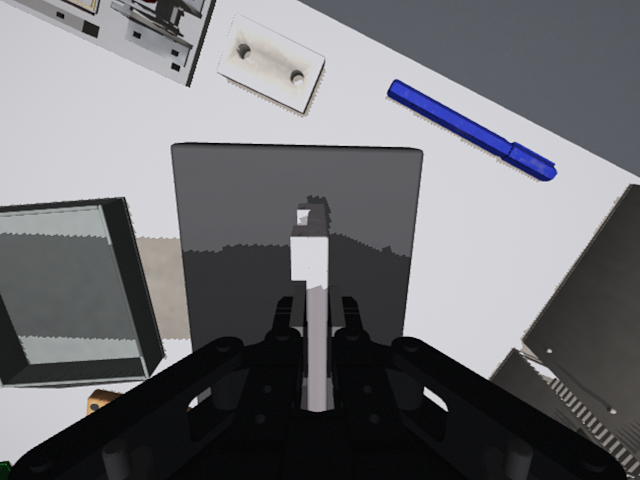

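View pics/s4.png

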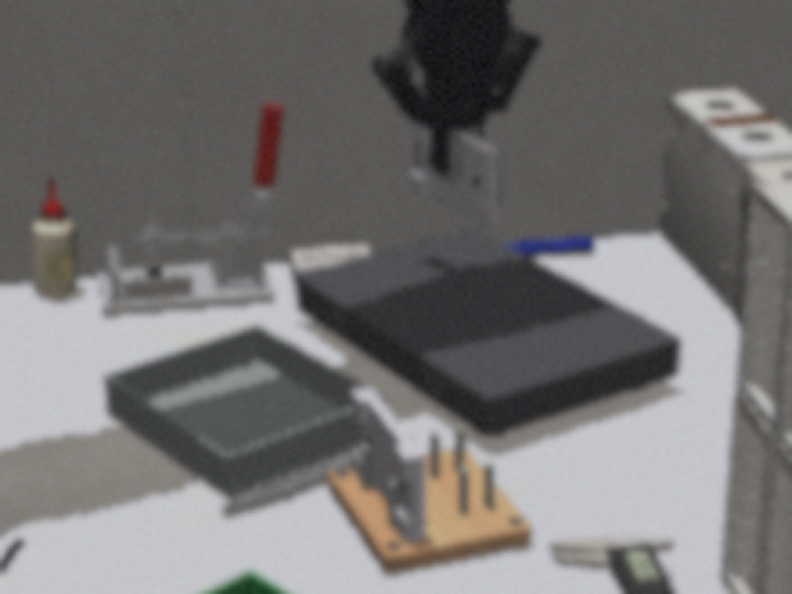

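```bash
cat >> h.py <<'E'
G0=np.array([.5955,-.2115]);gx=np.array([.9336,-.3584]);gy=np.array([.3584,.9336])
def G(p):
    p=np.atleast_2d(p)[:,:2]-G0;return np.c_[p@gx,p@gy].round(4)
E
python3 -c "
from h import *
a=unproj('wrist',[[172,146],[422,151]],.04);print(a,G(a))
b=unproj('wrist',[[291,238],[327,238]],.148);print(b,G(b))
print(G([.6323,-.1659]))
"
```

```text
[[ 0.57254065 -0.07165463  0.04      ]
 [ 0.71686893 -0.13068413  0.04      ]] [[-0.0716  0.1223]
 [ 0.0843  0.1189]]
[[ 0.63926582 -0.12491276  0.148     ]
 [ 0.65070899 -0.12933483  0.148     ]] [[0.0098 0.0965]
 [0.0221 0.0965]]
[[0.018  0.0558]]
```

```bash
python3 -m handwheel '[{"jaw":0,"delta_pos":[0,0,0.025],"turn":0},{"jaw":0,"delta_pos":[0,0,0.042],"turn":0},{"jaw":0,"delta_pos":[0,0,0.048],"turn":0},{"jaw":0,"delta_pos":[0,0,0.05],"turn":0},{"jaw":0,"delta_pos":[0,0,0.05],"turn":0}]'
```

```text
clock: 5.72
position: [0.6323, -0.1672, 0.0663]
ee_rot: [0.824, 0.566, -0.0, -0.0]
ft_force: [0.4, -0.3, -0.9]
grip_width: 0.086
```

```bash
python3 -m handwheel '[{"jaw":0,"delta_pos":[0,0,0.002],"turn":0},{"jaw":0,"delta_pos":[0,0,0.003],"turn":0},{"jaw":0,"delta_pos":[0,0,0.003],"turn":0}]';python3 -m handwheel '[{"jaw":0,"delta_pos":[0,0,0.0015],"turn":0},{"jaw":0,"delta_pos":[0,0,0.0015],"turn":0}]'
```

```text
clock: 5.97
position: [0.6329, -0.1668, 0.0635]
ee_rot: [0.824, 0.567, 0.0, 0.0]
ft_force: [0.6, -0.0, -1.1]
grip_width: 0.081
clock: 6.13
position: [0.633, -0.1668, 0.062]
ee_rot: [0.824, 0.567, 0.0, 0.0]
ft_force: [0.6, -0.7, 0.9]
grip_width: 0.085
```

```bash
python3 -m handwheel '[{"jaw":0,"delta_pos":[0,0,0.0005],"turn":0},{"jaw":0,"delta_pos":[0,0,0.0005],"turn":0}]';python3 -m handwheel '[{"jaw":10,"delta_pos":[0,0,0],"turn":0},{"jaw":14,"delta_pos":[0,0,0],"turn":0},{"jaw":18,"delta_pos":[0,0,0],"turn":0},{"jaw":22,"delta_pos":[0,0,0],"turn":0},{"jaw":24,"delta_pos":[0,0,0],"turn":0},{"jaw":24,"delta_pos":[0,0,0],"turn":0}]'; python3 -c "
from h import *
st();snap('wrist','pics/w5.png')"
```

```text
clock: 6.3
position: [0.633, -0.1668, 0.0619]
ee_rot: [0.824, 0.567, 0.0, 0.0]
ft_force: [-1.8, 0.6, 6.2]
grip_width: 0.083
clock: 6.8
position: [0.6326, -0.1666, 0.0609]
ee_rot: [0.824, 0.567, -0.0, -0.0]
ft_force: [0.3, -0.8, 0.0]
grip_width: 0.28
t 6.8 p [ 0.6326 -0.1666  0.0609] z [-1.e-04  1.e-04 -1.e+00] y [ 9.338e-01 -3.577e-01 -2.000e-04] F [ 0.29 -0.83  0.02] w 0.28
```

View pics/w5.png

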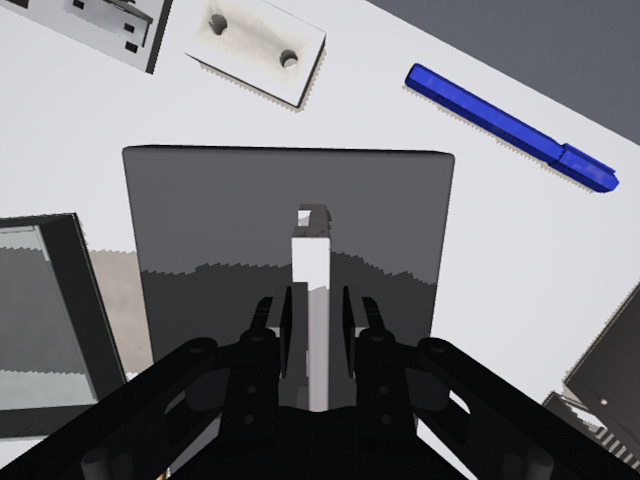

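```bash
python3 -m handwheel '[{"jaw":16,"delta_pos":[0,0,-0.007],"turn":0},{"jaw":16,"delta_pos":[0,0,-0.014],"turn":0},{"jaw":16,"delta_pos":[0,0,-0.014],"turn":0},{"jaw":16,"delta_pos":[0,-0.003,-0.014],"turn":0},{"jaw":16,"delta_pos":[0,-0.006,-0.014],"turn":0},{"jaw":16,"delta_pos":[0,-0.009,-0.014],"turn":0},{"jaw":16,"delta_pos":[0,-0.012,-0.014],"turn":0},{"jaw":16,"delta_pos":[0,-0.012,-0.014],"turn":0}]'; python3 -c "
from h import *
st();snap('wrist','pics/w6.png');snap('scene','pics/s6.png',(300,170,440,275),5.6)"
```

```text
clock: 7.52
position: [0.6207, -0.162, 0.0748]
ee_rot: [0.824, 0.567, -0.0, -0.0]
ft_force: [0.1, 0.4, -0.9]
grip_width: 0.189
t 7.52 p [ 0.6207 -0.162   0.0748] z [-7.e-04  5.e-04 -1.e+00] y [ 9.338e-01 -3.577e-01 -8.000e-04] F [ 0.11  0.42 -0.93] w 0.189
```

View pics/w6.png

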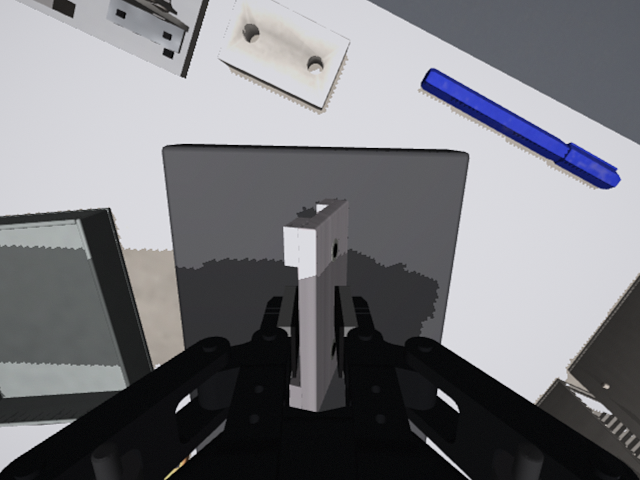

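View pics/s6.png

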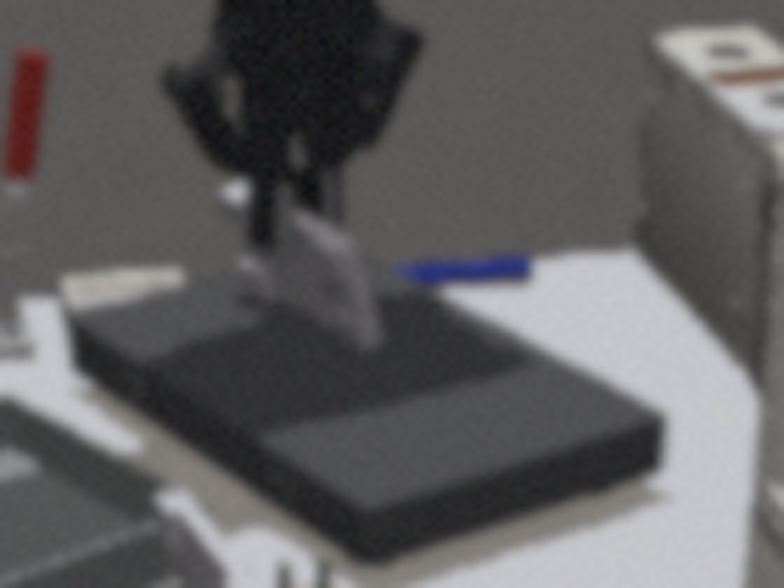

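Tipping toward the robot as planned (plate centre at 318,310 in the wrist view, its flat face now visible). Push on.

```bash
python3 -m handwheel '[{"jaw":16,"delta_pos":[0,-0.003,0],"turn":0},{"jaw":16,"delta_pos":[0,-0.006,0],"turn":0},{"jaw":16,"delta_pos":[0,-0.009,0],"turn":0},{"jaw":16,"delta_pos":[0,-0.009,0],"turn":0}]'; python3 -c "
from h import *
st();snap('wrist','pics/w7.png');snap('scene','pics/s7.png',(300,170,440,275),5.6)"
```

```text
clock: 7.95
position: [0.6124, -0.1589, 0.0749]
ee_rot: [0.824, 0.567, -0.0, -0.0]
ft_force: [0.3, 0.0, -1.0]
grip_width: 0.189
t 7.95 p [ 0.6124 -0.1589  0.0749] z [-3.e-04  3.e-04 -1.e+00] y [ 9.338e-01 -3.578e-01 -4.000e-04] F [ 0.31  0.02 -0.96] w 0.189
```

View pics/w7.png

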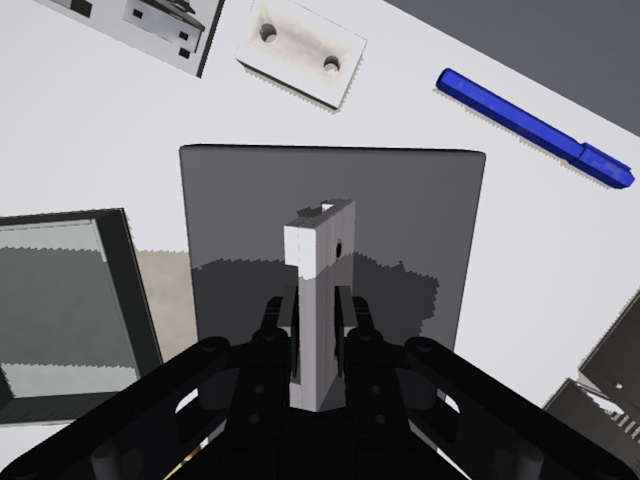

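```bash
python3 -c "
from h import *
for th in (15,20,25,30):
    t=np.radians(th);zu=.04+.056*np.cos(t)+.013*np.sin(t);zl=.04+.013*np.sin(t)
    a=G(unproj('wrist',[[315,226]],zu))[0];b=G(unproj('wrist',[[354,202]],zl))[0]
    print(th,a,b,np.degrees(np.arcsin((b[0]-a[0])/.056)))
print(G([.6124,-.1589]))"
```

```text
15 [-0.0027  0.0998] [0.0174 0.0976] 21.034410503771355
20 [-0.0027  0.0997] [0.0173 0.0978] 20.924832427638318
25 [-0.0027  0.0994] [0.0172 0.098 ] 20.8153344233749
30 [-0.0027  0.0991] [0.017  0.0983] 20.596576336398773
[[-0.0031  0.0552]]
```

View pics/s7.png

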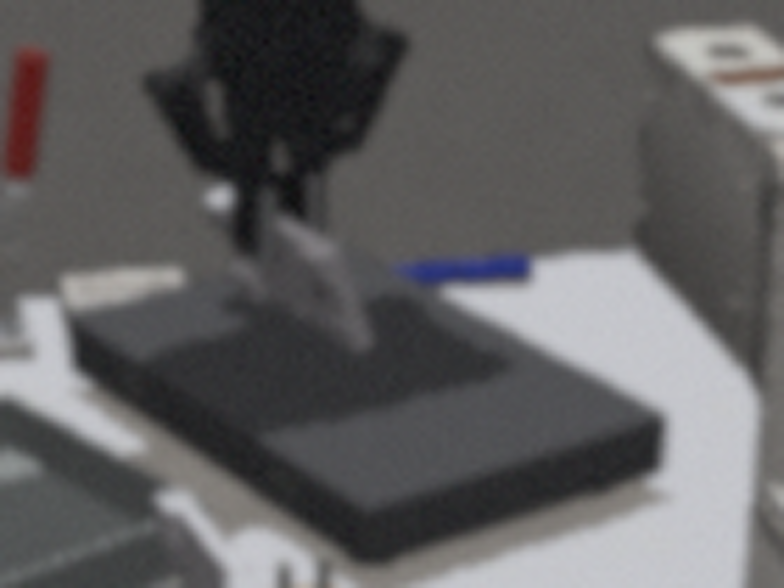

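```bash
python3 -m handwheel '[{"jaw":22,"delta_pos":[0,0.002,0],"turn":0},{"jaw":28,"delta_pos":[0,0.005,0],"turn":0},{"jaw":34,"delta_pos":[0,0.008,0],"turn":0},{"jaw":40,"delta_pos":[0,0.011,0],"turn":0},{"jaw":40,"delta_pos":[0,0.012,0],"turn":0},{"jaw":40,"delta_pos":[0,0.012,0],"turn":0}]'; python3 -c "
from h import *
st();snap('wrist','pics/w8.png');"
```

```text
clock: 8.55
position: [0.6245, -0.1636, 0.0749]
ee_rot: [0.824, 0.567, -0.0, 0.0]
ft_force: [0.3, -0.1, 0.1]
grip_width: 0.465
t 8.55 p [ 0.6245 -0.1636  0.0749] z [ 0.e+00 -2.e-04 -1.e+00] y [ 9.338e-01 -3.579e-01  1.000e-04] F [ 0.28 -0.05  0.1 ] w 0.465
```

View pics/w8.png

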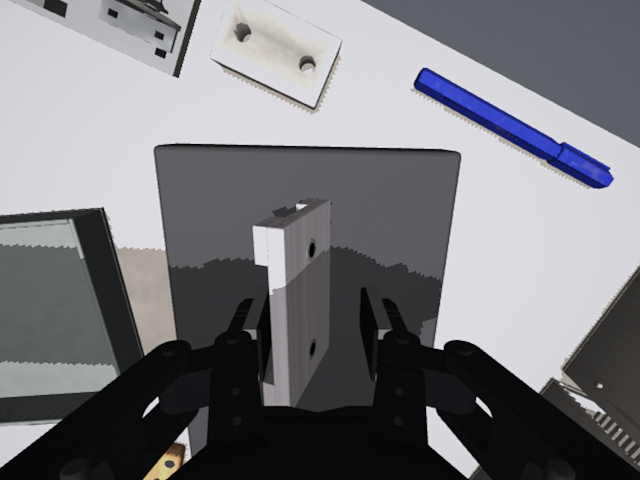

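```bash
python3 -m handwheel '[{"jaw":40,"delta_pos":[0,0,0.01],"turn":0},{"jaw":40,"delta_pos":[0,0,0.02],"turn":0},{"jaw":40,"delta_pos":[0,0,0.027],"turn":0},{"jaw":40,"delta_pos":[0,0,0.031],"turn":0},{"jaw":40,"delta_pos":[0,0,0.031],"turn":0}]'; python3 -c "
from h import *
st();snap('wrist','pics/w9.png');"
```

```text
clock: 9.02
position: [0.6233, -0.1631, 0.0423]
ee_rot: [0.824, 0.567, -0.001, -0.001]
ft_force: [0.3, -0.1, 0.2]
grip_width: 0.467
t 9.02 p [ 0.6233 -0.1631  0.0423] z [-2.3e-03  3.0e-04 -1.0e+00] y [ 0.9338 -0.3578 -0.0023] F [ 0.25 -0.06  0.24] w 0.467
```

View pics/w9.png

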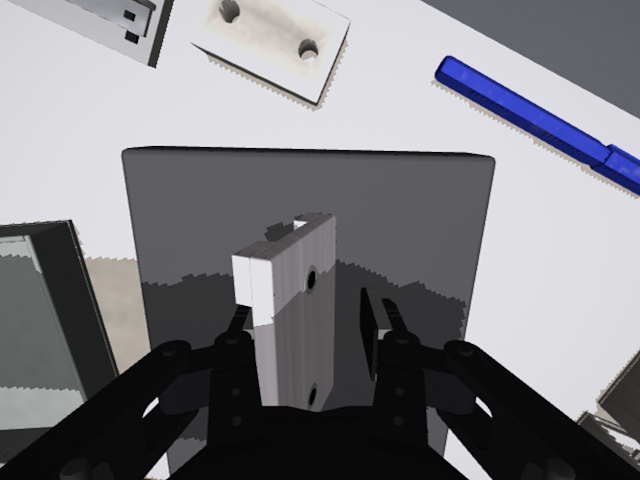

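```bash
python3 -m handwheel '[{"jaw":46,"delta_pos":[0,0,0],"turn":0},{"jaw":52,"delta_pos":[0,0,0],"turn":0},{"jaw":58,"delta_pos":[0,0,0.001],"turn":0},{"jaw":66,"delta_pos":[0,0,0.002],"turn":0},{"jaw":66,"delta_pos":[0,-0.005,0.003],"turn":0},{"jaw":66,"delta_pos":[0,-0.010,0.003],"turn":0},{"jaw":66,"delta_pos":[0,-0.010,0.003],"turn":0}]'; python3 -c "
from h import *
st();snap('wrist','pics/w10.png');"
```

```text
clock: 9.65
position: [0.6137, -0.1594, 0.0408]
ee_rot: [0.824, 0.567, -0.0, -0.001]
ft_force: [-0.5, 0.3, -0.0]
grip_width: 0.776
t 9.65 p [ 0.6137 -0.1594  0.0408] z [-1.e-03  6.e-04 -1.e+00] y [ 0.9338 -0.3579 -0.0011] F [-0.5   0.34 -0.02] w 0.776
```

View pics/w10.png

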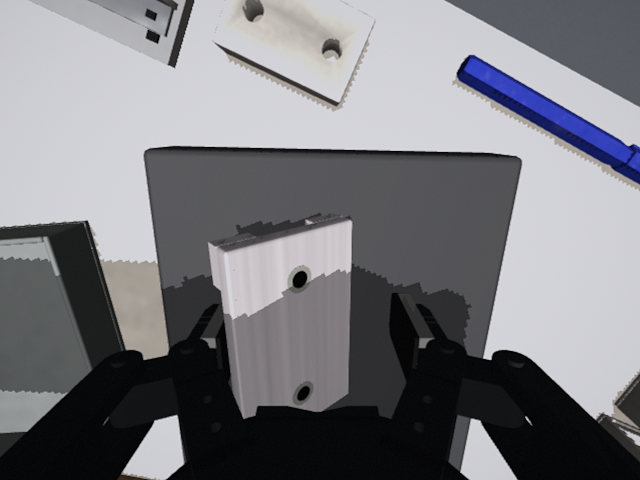

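```bash
python3 -m handwheel '[{"jaw":67,"delta_pos":[0,-0.004,0.002],"turn":0},{"jaw":67,"delta_pos":[0,-0.008,0.004],"turn":0},{"jaw":67,"delta_pos":[0,-0.011,0.005],"turn":0},{"jaw":67,"delta_pos":[0,-0.014,0.005],"turn":0},{"jaw":67,"delta_pos":[0,-0.017,0.005],"turn":0},{"jaw":67,"delta_pos":[0,-0.020,0.005],"turn":0},{"jaw":67,"delta_pos":[0,-0.022,0.005],"turn":0},{"jaw":67,"delta_pos":[0,-0.022,0.005],"turn":0}]'; python3 -c "
from h import *
st();snap('wrist','pics/w11.png');"
```

```text
clock: 10.37
position: [0.594, -0.1518, 0.0361]
ee_rot: [0.824, 0.567, 0.0, -0.0]
ft_force: [1.2, 0.0, -0.4]
grip_width: 0.785
t 10.37 p [ 0.594  -0.1518  0.0361] z [ 1.e-04  3.e-04 -1.e+00] y [ 0.9338 -0.3578 -0.    ] F [ 1.18  0.04 -0.43] w 0.785
```

View pics/w11.png

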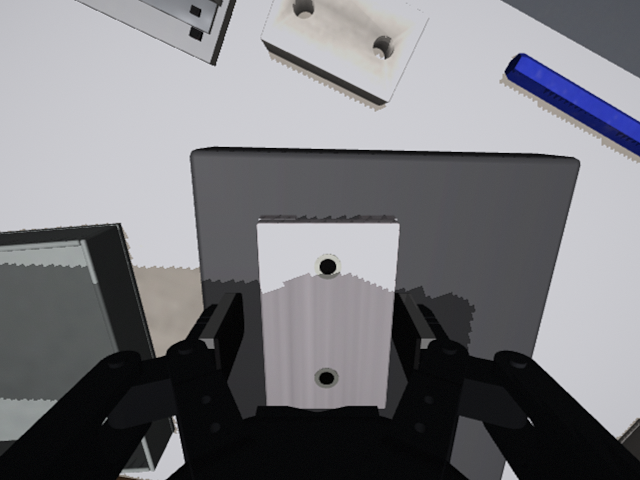

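```bash
python3 -m handwheel '[{"jaw":68,"delta_pos":[0,0,-0.03],"turn":0},{"jaw":68,"delta_pos":[0,0,-0.06],"turn":0},{"jaw":0,"delta_pos":[0,0,-0.09],"turn":0},{"jaw":0,"delta_pos":[0,0,-0.11],"turn":0},{"jaw":0,"delta_pos":[0,0,-0.11],"turn":0},{"jaw":0,"delta_pos":[0,0,-0.11],"turn":0},{"jaw":0,"delta_pos":[0,0,-0.11],"turn":0}]'; python3 -c "
from h import *
st();snap('wrist','pics/w12.png');snap('top','pics/t12.png');"
```

```text
clock: 11.0
position: [0.594, -0.1517, 0.1452]
ee_rot: [0.824, 0.567, -0.0, -0.0]
ft_force: [-0.8, -0.4, 0.4]
grip_width: 0.084
t 11.0 p [ 0.594  -0.1517  0.1452] z [-8.e-04  4.e-04 -1.e+00] y [ 9.339e-01 -3.576e-01 -9.000e-04] F [-0.79 -0.37  0.39] w 0.084
```

View pics/w12.png

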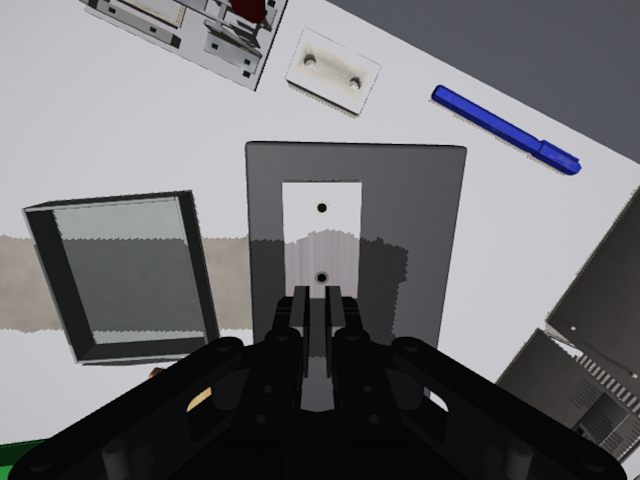

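```bash
python3 -c "
from h import *
a=unproj('wrist',[[283,181],[361,181],[284.5,298],[357,298]],.053);print(a,G(a));
b=unproj('wrist',[[247,142],[466,148]],.04);print(G(b)); print('tcp',G(get_obs()['position']))
im=cv2.imread('pics/t12.png')[100:240,230:410];cv2.imwrite('pics/t12c.png',cv2.resize(im,None,fx=4.4,fy=4.2,interpolation=cv2.INTER_CUBIC))"
```

```text
[[ 0.58833663 -0.10179525  0.053     ]
 [ 0.63851186 -0.12105042  0.053     ]
 [ 0.55467016 -0.18501062  0.053     ]
 [ 0.60680566 -0.20498054  0.053     ]] [[-0.046   0.0999]
 [ 0.0077  0.0999]
 [-0.0476  0.0101]
 [ 0.0082  0.0101]]
[[-0.0718  0.1253]
 [ 0.0826  0.1212]]
tcp [[-0.0231  0.0551]]
```

View pics/t12c.png

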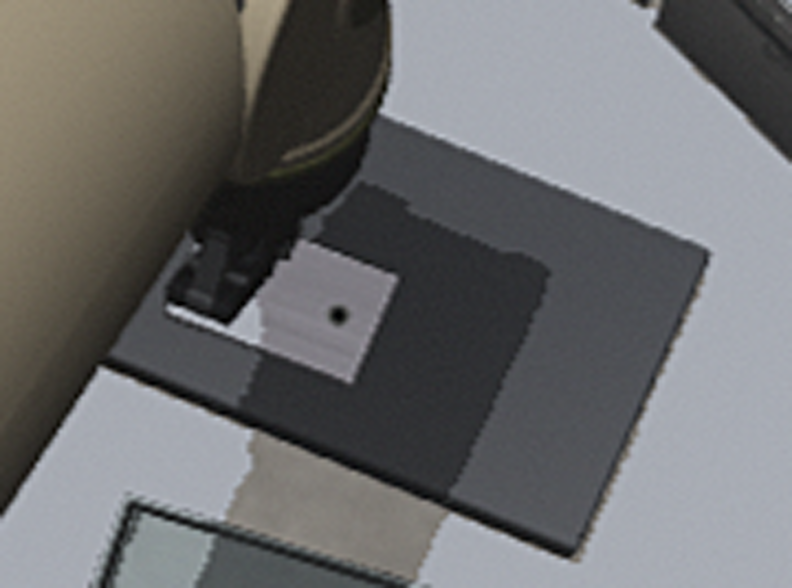

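```bash
python3 -m handwheel '[{"jaw":0,"delta_pos":[0.041,0.0265,0.03],"turn":0},{"jaw":0,"delta_pos":[0.041,0.0265,0.06],"turn":0},{"jaw":0,"delta_pos":[0.041,0.0265,0.08],"turn":0},{"jaw":0,"delta_pos":[0.041,0.0265,0.087],"turn":0},{"jaw":0,"delta_pos":[0.041,0.0265,0.087],"turn":0}]';python3 -m handwheel '[{"jaw":0,"delta_pos":[0,0,0.003],"turn":0},{"jaw":0,"delta_pos":[0,0,0.005],"turn":0},{"jaw":0,"delta_pos":[0,0,0.0065],"turn":0},{"jaw":0,"delta_pos":[0,0,0.0065],"turn":0}]'; python3 -c "
from h import *
snap('wrist','pics/w13.png')"
```

```text
clock: 11.52
position: [0.6319, -0.1234, 0.0564]
ee_rot: [0.824, 0.566, -0.002, -0.001]
ft_force: [0.5, -0.8, 0.5]
grip_width: 0.001
clock: 11.85
position: [0.634, -0.1235, 0.0533]
ee_rot: [0.824, 0.566, 0.001, 0.0]
ft_force: [0.3, 0.2, -0.4]
grip_width: -0.004
```

View pics/w13.png

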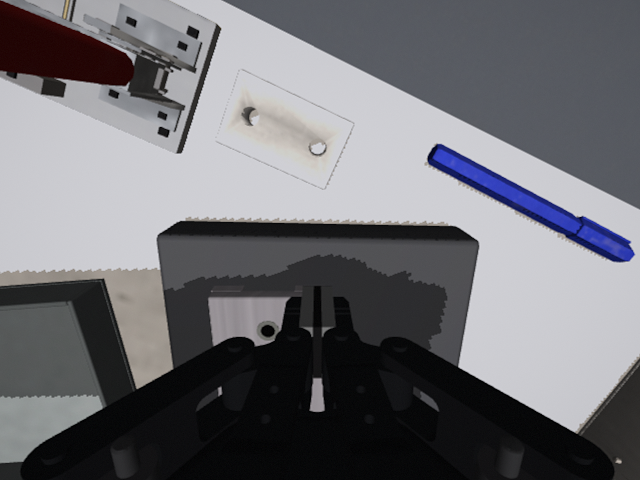

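```bash
python3 -m handwheel '[{"jaw":0,"delta_pos":[0,0,0.001],"turn":0},{"jaw":0,"delta_pos":[0,0,0.001],"turn":0}]';python3 -m handwheel '[{"jaw":0,"delta_pos":[0,0,0.001],"turn":0},{"jaw":0,"delta_pos":[0,0,0.001],"turn":0}]'
```

```text
clock: 12.07
position: [0.6342, -0.1234, 0.0531]
ee_rot: [0.824, 0.567, 0.001, 0.0]
ft_force: [-3.7, 1.7, 10.4]
grip_width: -0.001
clock: 12.23
position: [0.6344, -0.1235, 0.053]
ee_rot: [0.824, 0.567, 0.001, 0.0]
ft_force: [-7.3, 2.7, 18.1]
grip_width: 0.004
```

```bash
python3 -m handwheel '[{"jaw":0,"delta_pos":[0,0,-0.007],"turn":0},{"jaw":0,"delta_pos":[0,-0.03,-0.007],"turn":0},{"jaw":0,"delta_pos":[0,-0.048,-0.007],"turn":0},{"jaw":0,"delta_pos":[0,-0.048,-0.006],"turn":0},{"jaw":0,"delta_pos":[0,-0.048,-0.004],"turn":0},{"jaw":0,"delta_pos":[0,-0.048,-0.002],"turn":0},{"jaw":0,"delta_pos":[0,-0.048,-0.0005],"turn":0},{"jaw":0,"delta_pos":[0,-0.048,-0.0005],"turn":0}]'
```

```text
clock: 12.9
position: [0.5899, -0.106, 0.053]
ee_rot: [0.824, 0.567, 0.001, -0.0]
ft_force: [-10.6, 4.4, 23.7]
grip_width: -0.004
```

```bash
python3 -m handwheel '[{"jaw":0,"delta_pos":[0,0,-0.007],"turn":0},{"jaw":0,"delta_pos":[-0.03,0,-0.007],"turn":0},{"jaw":0,"delta_pos":[-0.06,0,-0.007],"turn":0},{"jaw":0,"delta_pos":[-0.082,0,-0.007],"turn":0},{"jaw":0,"delta_pos":[-0.082,0,-0.005],"turn":0},{"jaw":0,"delta_pos":[-0.082,0,-0.003],"turn":0},{"jaw":0,"delta_pos":[-0.082,0,-0.0015],"turn":0},{"jaw":0,"delta_pos":[-0.082,0,-0.001],"turn":0},{"jaw":0,"delta_pos":[-0.082,0,-0.001],"turn":0}]'; python3 -m handwheel '[{"jaw":0,"delta_pos":[0,0,-0.006],"turn":0},{"jaw":0,"delta_pos":[0,0.03,-0.006],"turn":0},{"jaw":0,"delta_pos":[0,0.048,-0.006],"turn":0},{"jaw":0,"delta_pos":[0,0.048,-0.004],"turn":0},{"jaw":0,"delta_pos":[0,0.048,-0.002],"turn":0},{"jaw":0,"delta_pos":[0,0.048,-0.0005],"turn":0},{"jaw":0,"delta_pos":[0,0.048,0],"turn":0},{"jaw":0,"delta_pos":[0,0.048,0],"turn":0}]'
```

```text
clock: 13.65
position: [0.5601, -0.1833, 0.0531]
ee_rot: [0.824, 0.567, -0.0, 0.001]
ft_force: [-6.9, -4.1, 15.2]
grip_width: 0.0
clock: 14.32
position: [0.604, -0.199, 0.0518]
ee_rot: [0.824, 0.567, -0.0, -0.0]
ft_force: [-0.2, 0.7, -0.2]
grip_width: -0.003
```

```bash
python3 -m handwheel '[{"jaw":0,"delta_pos":[0,0,0.001],"turn":0},{"jaw":0,"delta_pos":[0,0,0.001],"turn":0}]'; python3 -m handwheel '[{"jaw":0,"delta_pos":[0,0,0.001],"turn":0},{"jaw":0,"delta_pos":[0,0,0.001],"turn":0}]';python3 -c "
from h import *
snap('top','pics/t14.png',(230,100,410,240),4.2)
snap('scene','pics/s14.png',(300,170,440,275),5.6)
snap('wrist','pics/w14.png')"
```

```text
clock: 14.48
position: [0.6043, -0.1993, 0.0512]
ee_rot: [0.824, 0.567, 0.0, -0.0]
ft_force: [-1.2, 1.1, 3.5]
grip_width: -0.001
clock: 14.65
position: [0.6044, -0.1994, 0.0508]
ee_rot: [0.824, 0.567, 0.0, -0.0]
ft_force: [-4.0, 2.6, 9.3]
grip_width: 0.001
```

View pics/w14.png

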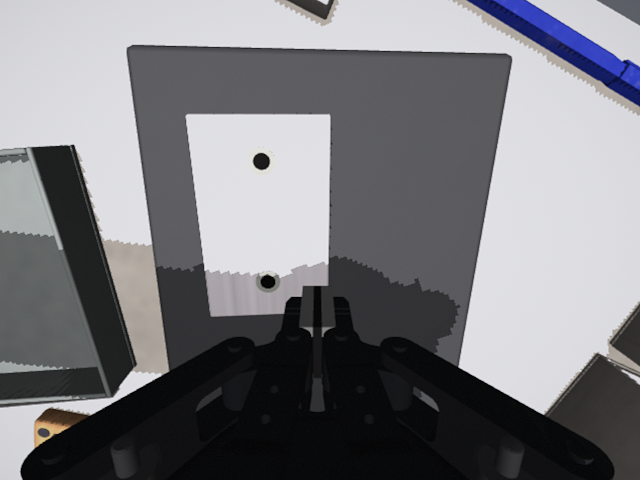

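View pics/s14.png

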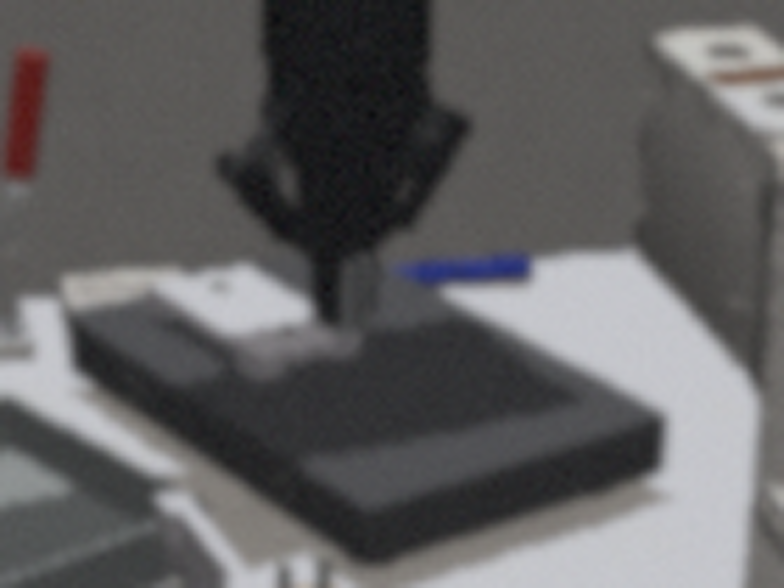

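```bash
python3 -m handwheel '[{"jaw":0,"delta_pos":[0,0,-0.01],"turn":0},{"jaw":70,"delta_pos":[0.02,-0.01,-0.045],"turn":0},{"jaw":70,"delta_pos":[0.039,-0.024,-0.07],"turn":0},{"jaw":70,"delta_pos":[0.039,-0.024,-0.09],"turn":0},{"jaw":70,"delta_pos":[0.039,-0.024,-0.09],"turn":0},{"jaw":70,"delta_pos":[0.039,-0.024,-0.09],"turn":0},{"jaw":70,"delta_pos":[0.039,-0.024,-0.09],"turn":0}]';python3 -c "
from h import *
o,r=st()
snap('wrist','pics/w15.png')"
```

```text
clock: 15.38
position: [0.5956, -0.1551, 0.1397]
ee_rot: [0.824, 0.566, -0.0, -0.0]
ft_force: [0.1, 0.1, -0.2]
grip_width: 0.819
t 15.38 p [ 0.5956 -0.1551  0.1397] z [-3.e-04  0.e+00 -1.e+00] y [ 9.336e-01 -3.582e-01 -3.000e-04] F [ 0.09  0.14 -0.23] w 0.819
```

View pics/w15.png

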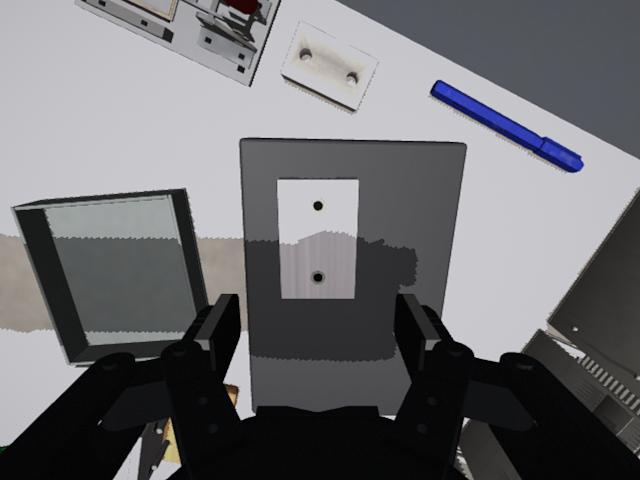

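```bash
python3 -c "
from h import *
a=unproj('wrist',[[277,179],[358,179],[280.5,299],[355,299]],.053);print(a,G(a),a.mean(0));
c=a.mean(0); st(); to(c[0],c[1],.034,-21)
t=unproj('wrist',[[12,206],[186,189],[210,347],[69,366]],.03);print('tray',t,t.mean(0))
r=unproj('wrist',[[28,232],[68,365]],.0);print(r)"
```

```text
[[ 0.58763659 -0.10194624  0.053     ]
 [ 0.63840586 -0.12147982  0.053     ]
 [ 0.55481542 -0.18553779  0.053     ]
 [ 0.60715513 -0.20565419  0.053     ]] [[-0.0466  0.0995]
 [ 0.0078  0.0994]
 [-0.0473  0.0097]
 [ 0.0088  0.0096]] [ 0.59700325 -0.15365451  0.053     ]
t 15.43 p [ 0.5953 -0.1551  0.1392] z [-0.0012  0.     -1.    ] y [ 0.9336 -0.3584 -0.0011] F [-0.89  0.1  -0.32] w 0.817
delta [0.002  0.0012 0.1052] turn -0.0 rows 3.0
tray [[ 0.38838894 -0.05047065  0.03      ]
 [ 0.51765516 -0.08634548  0.03      ]
 [ 0.47234598 -0.21682162  0.03      ]
 [ 0.34638179 -0.18962069  0.03      ]] [ 0.43119297 -0.13581461  0.03      ]
[[ 0.35901174 -0.0708636   0.        ]
 [ 0.31293251 -0.2010537   0.        ]]
```

```bash
python3 -m handwheel '[{"jaw":70,"delta_pos":[0.002,0.001,0.035],"turn":0},{"jaw":70,"delta_pos":[0.002,0.001,0.07],"turn":0},{"jaw":70,"delta_pos":[0.002,0.001,0.09],"turn":0},{"jaw":70,"delta_pos":[0.002,0.001,0.102],"turn":0},{"jaw":70,"delta_pos":[0.002,0.001,0.102],"turn":0},{"jaw":50,"delta_pos":[0.002,0.001,0.102],"turn":0},{"jaw":50,"delta_pos":[0.002,0.001,0.102],"turn":0},{"jaw":50,"delta_pos":[0.002,0.001,0.102],"turn":0},{"jaw":50,"delta_pos":[0.002,0.001,0.102],"turn":0},{"jaw":50,"delta_pos":[0.002,0.001,0.102],"turn":0}]' 50
```

```text
clock: 16.27
position: [0.5981, -0.1533, 0.0389]
ee_rot: [0.824, 0.567, 0.001, 0.0]
ft_force: [-0.7, -0.6, 3.9]
grip_width: 0.637
```

```bash
python3 -m handwheel '[{"jaw":50,"delta_pos":[0,0,-0.01],"turn":0},{"jaw":50,"delta_pos":[0,0,-0.03],"turn":0},{"jaw":50,"delta_pos":[0,0,-0.065],"turn":0},{"jaw":50,"delta_pos":[0,0,-0.09],"turn":0},{"jaw":50,"delta_pos":[0,0,-0.09],"turn":0}]';python3 -c "
from h import *
o,r=st()
snap('wrist','pics/w16.png');snap('scene','pics/s16.png',(230,150,450,315),3.6)"
```

```text
clock: 16.68
position: [0.6002, -0.1545, 0.1342]
ee_rot: [0.824, 0.566, 0.003, 0.003]
ft_force: [0.8, -0.7, -1.0]
grip_width: 0.636
t 16.68 p [ 0.6002 -0.1545  0.1342] z [ 8.1e-03 -9.0e-04 -1.0e+00] y [ 0.9336 -0.3583  0.0078] F [ 0.84 -0.69 -1.01] w 0.636
```

View pics/w16.png

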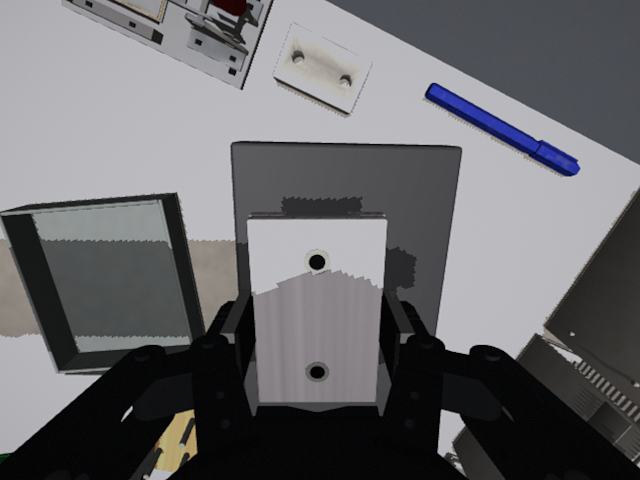

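View pics/s16.png

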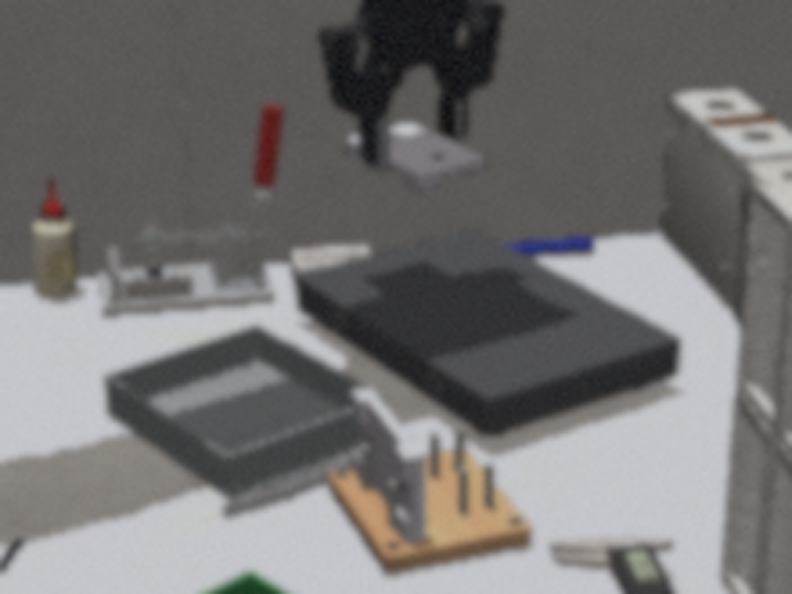

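```bash
python3 -c "
from h import *
to(.428,-.139,.12,-16.5)"
```

```text
delta [-0.0476 -0.164   0.0089] turn -0.0248 rows 5.0
```

```bash
python3 -m handwheel '[{"jaw":50,"delta_pos":[-0.0476,-0.164,0.009],"turn":-0.0248},{"jaw":50,"delta_pos":[-0.0476,-0.164,0.009],"turn":-0.0248},{"jaw":50,"delta_pos":[-0.0476,-0.164,0.009],"turn":-0.0248},{"jaw":50,"delta_pos":[-0.0476,-0.164,0.009],"turn":-0.0248},{"jaw":50,"delta_pos":[-0.0476,-0.164,0.009],"turn":-0.0248},{"jaw":50,"delta_pos":[-0.0476,-0.164,0.009],"turn":-0.0248},{"jaw":50,"delta_pos":[-0.0476,-0.164,0.009],"turn":-0.0248}]';python3 -c "
from h import *
o,r=st()
snap('wrist','pics/w17.png');snap('top','pics/t17.png',(200,180,360,320),4.2)"
```

```text
clock: 17.37
position: [0.4273, -0.1384, 0.1188]
ee_rot: [0.801, 0.599, 0.001, -0.0]
ft_force: [1.7, 0.4, -0.9]
grip_width: 0.635
t 17.37 p [ 0.4273 -0.1384  0.1188] z [ 4.0e-04  1.3e-03 -1.0e+00] y [ 9.590e-01 -2.833e-01  1.000e-04] F [ 1.65  0.37 -0.87] w 0.635
```

View pics/w17.png

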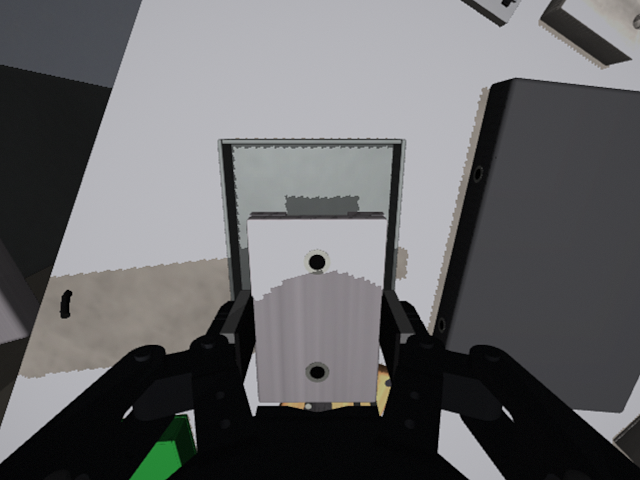

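View pics/t17.png

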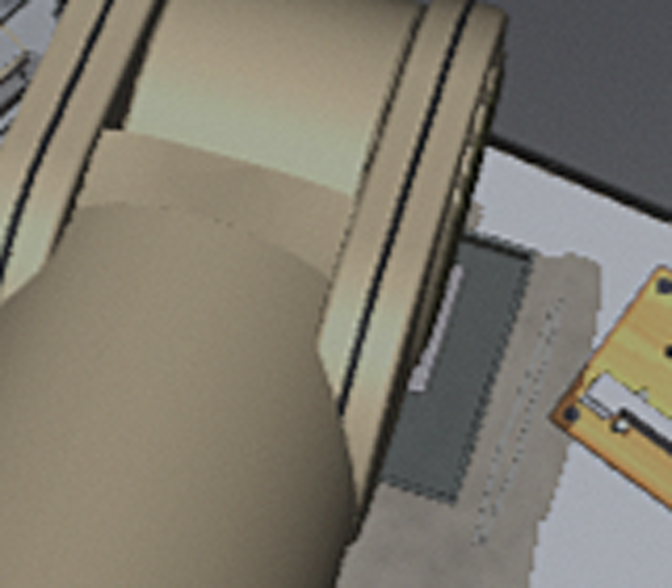

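```bash
python3 -c "
from h import *
o,r=st();a=unproj('wrist',[[219,140],[405,140]],.03);print(a);d=(a-o['position'])@r;print('tool frame',d)"
```

```text
t 17.47 p [ 0.4282 -0.139   0.1189] z [ 0.e+00 -8.e-04 -1.e+00] y [ 9.589e-01 -2.836e-01  3.000e-04] F [-0.3   0.1  -0.74] w 0.638
[[ 0.38760898 -0.05204314  0.03      ]
 [ 0.50469166 -0.08677216  0.03      ]]
tool frame [[ 0.07196232 -0.06359894  0.08887624]
 [ 0.07186629  0.05852578  0.08890951]]
```

```bash
python3 -m handwheel '[{"jaw":50,"delta_pos":[0,-0.002,0.03],"turn":0},{"jaw":50,"delta_pos":[0,-0.002,0.06],"turn":0},{"jaw":50,"delta_pos":[0,-0.002,0.085],"turn":0},{"jaw":50,"delta_pos":[0,-0.002,0.1],"turn":0},{"jaw":50,"delta_pos":[0,-0.002,0.107],"turn":0},{"jaw":50,"delta_pos":[0,-0.002,0.11],"turn":0},{"jaw":50,"delta_pos":[0,-0.002,0.11],"turn":0}]'; python3 -m handwheel '[{"jaw":50,"delta_pos":[0,0,0.002],"turn":0},{"jaw":50,"delta_pos":[0,0,0.004],"turn":0},{"jaw":50,"delta_pos":[0,0,0.004],"turn":0}]'
```

```text
clock: 18.05
position: [0.4258, -0.1389, 0.0087]
ee_rot: [0.801, 0.598, -0.001, 0.0]
ft_force: [-1.3, -0.6, -0.8]
grip_width: 0.639
clock: 18.3
position: [0.4261, -0.1383, 0.0054]
ee_rot: [0.801, 0.598, 0.001, 0.0]
ft_force: [-0.4, -0.9, -1.1]
grip_width: 0.633
```

```bash
python3 -m handwheel '[{"jaw":50,"delta_pos":[0,0,0.0015],"turn":0},{"jaw":50,"delta_pos":[0,0,0.0015],"turn":0}]'; python3 -m handwheel '[{"jaw":50,"delta_pos":[0,0,0.001],"turn":0},{"jaw":50,"delta_pos":[0,0,0.001],"turn":0}]'; python3 -m handwheel '[{"jaw":50,"delta_pos":[0,0,0.001],"turn":0},{"jaw":50,"delta_pos":[0,0,0.001],"turn":0}]'
```

```text
clock: 18.47
position: [0.4257, -0.1383, 0.0037]
ee_rot: [0.801, 0.598, 0.0, 0.0]
ft_force: [0.4, 0.9, -1.9]
grip_width: 0.632
clock: 18.63
position: [0.4255, -0.1384, 0.0025]
ee_rot: [0.801, 0.598, 0.0, -0.0]
ft_force: [-0.4, -0.2, -1.1]
grip_width: 0.64
clock: 18.8
position: [0.4256, -0.1384, 0.0018]
ee_rot: [0.801, 0.598, 0.0, -0.0]
ft_force: [-2.8, 0.5, 7.0]
grip_width: 0.638
```

```bash
python3 -m handwheel '[{"jaw":60,"delta_pos":[0,0,0],"turn":0},{"jaw":65,"delta_pos":[0,0,0],"turn":0},{"jaw":68,"delta_pos":[0,0,0],"turn":0},{"jaw":68,"delta_pos":[0,0,0],"turn":0},{"jaw":68,"delta_pos":[0,0,-0.03],"turn":0},{"jaw":68,"delta_pos":[0,0,-0.07],"turn":0},{"jaw":40,"delta_pos":[0,0,-0.11],"turn":0},{"jaw":26,"delta_pos":[0,0,-0.14],"turn":0},{"jaw":26,"delta_pos":[0,0,-0.14],"turn":0},{"jaw":26,"delta_pos":[0,0,-0.14],"turn":0}]' 60; python3 -c "
from h import *
snap('wrist','pics/w18.png');st();to(.379,-.2865,.115,-34.7)"
```

```text
clock: 19.63
position: [0.4266, -0.1382, 0.1428]
ee_rot: [0.801, 0.599, 0.002, 0.001]
ft_force: [0.0, 0.7, -0.8]
grip_width: 0.306
t 19.68 p [ 0.4256 -0.1381  0.1415] z [ 0.001   0.0011 -1.    ] y [ 9.590e-01 -2.835e-01  7.000e-04] F [ 0.03 -0.08 -1.02] w 0.306
delta [-0.1556 -0.0026  0.0263] turn 0.1013 rows 4.0
```

View pics/w18.png

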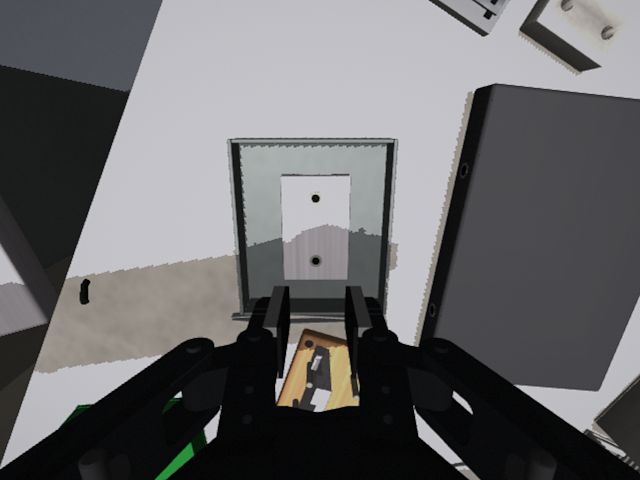

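```bash
python3 -m handwheel '[{"jaw":26,"delta_pos":[-0.1556,-0.0026,0.02],"turn":0.1013},{"jaw":26,"delta_pos":[-0.1556,-0.0026,0.026],"turn":0.1013},{"jaw":26,"delta_pos":[-0.1556,-0.0026,0.026],"turn":0.1013},{"jaw":26,"delta_pos":[-0.1556,-0.0026,0.026],"turn":0.1013},{"jaw":26,"delta_pos":[-0.1556,-0.0026,0.026],"turn":0.1013},{"jaw":26,"delta_pos":[-0.1556,-0.0026,0.026],"turn":0.1013}]'; python3 -c "
from h import *
st();snap('wrist','pics/w19c.png',(220,150,420,330),4)"
```

```text
clock: 20.18
position: [0.3765, -0.2884, 0.1138]
ee_rot: [0.887, 0.462, -0.002, -0.001]
ft_force: [0.4, 0.6, -0.0]
grip_width: 0.303
t 20.18 p [ 0.3765 -0.2884  0.1138] z [-4.2e-03 -8.0e-04 -1.0e+00] y [ 0.8192 -0.5735 -0.003 ] F [ 0.41  0.55 -0.01] w 0.303
```

View pics/w19c.png

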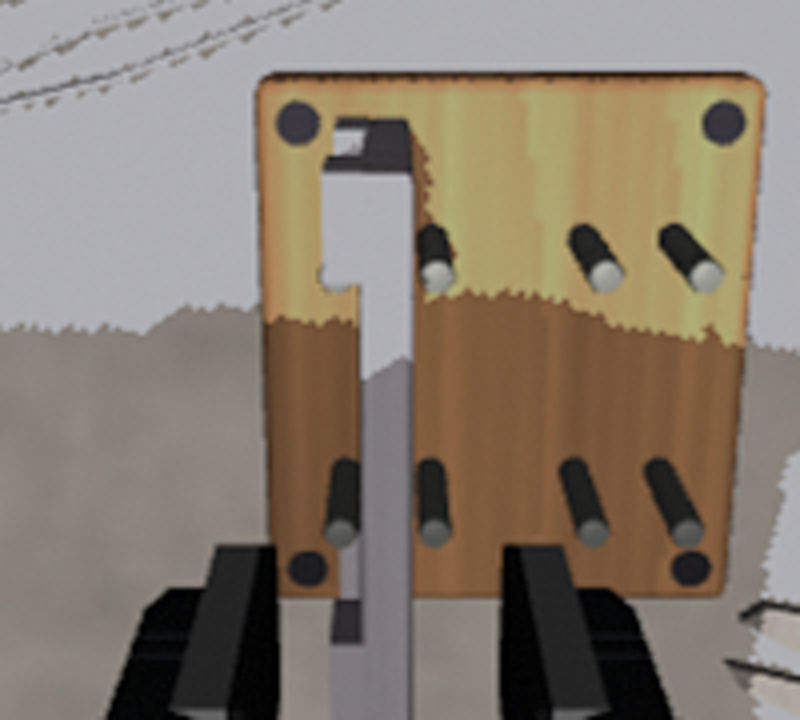

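```bash
python3 -c "
from h import *
o,r=st();a=unproj('wrist',[[220+386/4,150+172/4],[220+386/4,150+450/4]],.07);print((a-o['position'])@r)"
```

```text
t 20.23 p [ 0.3776 -0.287   0.1141] z [-3.3e-03 -1.0e-04 -1.0e+00] y [ 0.8208 -0.5712 -0.0026] F [ 0.    0.09 -0.22] w 0.304
[[0.04506392 0.00039305 0.04401631]
 [0.00362941 0.00034164 0.04409736]]
```

```bash
python3 -m handwheel '[{"jaw":26,"delta_pos":[0,0,0.035],"turn":0},{"jaw":26,"delta_pos":[0,0,0.06],"turn":0},{"jaw":26,"delta_pos":[0,0,0.078],"turn":0},{"jaw":26,"delta_pos":[0,0,0.078],"turn":0},{"jaw":26,"delta_pos":[0,0,0.078],"turn":0},{"jaw":0,"delta_pos":[0,0,0.078],"turn":0},{"jaw":0,"delta_pos":[0,0,0.078],"turn":0},{"jaw":0,"delta_pos":[0,0,0.078],"turn":0},{"jaw":0,"delta_pos":[0,0,0.078],"turn":0},{"jaw":0,"delta_pos":[0,0,0.078],"turn":0}]' 60;python3 -m handwheel '[{"jaw":0,"delta_pos":[0,0,-0.03],"turn":0},{"jaw":0,"delta_pos":[0,0,-0.06],"turn":0},{"jaw":0,"delta_pos":[0,0,-0.1],"turn":0},{"jaw":0,"delta_pos":[0,0,-0.1],"turn":0},{"jaw":0,"delta_pos":[0,0,-0.1],"turn":0}]';  python3 -c "
from h import *
c=G0+gx*.028+gy*.0
st();snap('wrist','pics/w20.png');to(*c,.12,-21)"
```

```text
clock: 21.07
position: [0.3792, -0.2864, 0.0384]
ee_rot: [0.886, 0.464, 0.001, -0.0]
ft_force: [-3.4, 3.1, 8.3]
grip_width: 0.083
clock: 21.48
position: [0.3806, -0.2871, 0.1397]
ee_rot: [0.886, 0.464, 0.003, 0.001]
ft_force: [0.4, -0.0, -2.0]
grip_width: 0.081
t 21.48 p [ 0.3806 -0.2871  0.1397] z [ 6.4e-03  6.0e-04 -1.0e+00] y [ 0.8222 -0.5691  0.0049] F [ 0.43 -0.02 -2.01] w 0.081
delta [0.1911 0.162  0.019 ] turn -0.076 rows 7.0
```

View pics/w20.png

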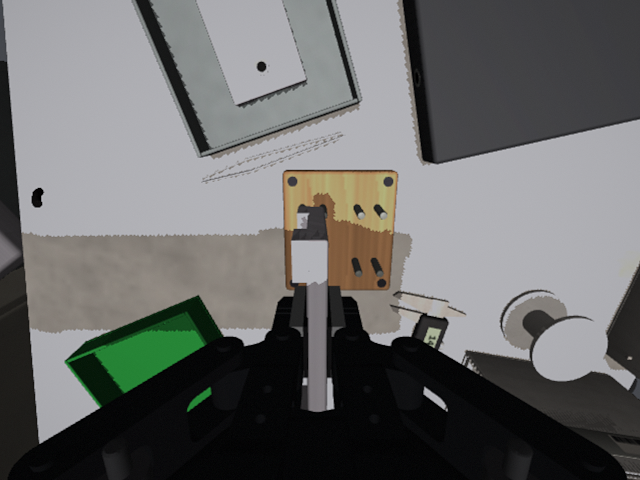

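```bash
python3 -m handwheel '[{"jaw":0,"delta_pos":[0.191,0.162,0],"turn":-0.076},{"jaw":0,"delta_pos":[0.191,0.162,0],"turn":-0.076},{"jaw":0,"delta_pos":[0.191,0.162,0.01],"turn":-0.076},{"jaw":0,"delta_pos":[0.191,0.162,0.019],"turn":-0.076},{"jaw":0,"delta_pos":[0.191,0.162,0.019],"turn":-0.076},{"jaw":0,"delta_pos":[0.191,0.162,0.019],"turn":-0.076},{"jaw":0,"delta_pos":[0.191,0.162,0.019],"turn":-0.076},{"jaw":0,"delta_pos":[0.191,0.162,0.019],"turn":-0.076},{"jaw":0,"delta_pos":[0.191,0.162,0.019],"turn":-0.076}]'; python3 -m handwheel '[{"jaw":0,"delta_pos":[0,0,0.025],"turn":0},{"jaw":0,"delta_pos":[0,0,0.04],"turn":0},{"jaw":0,"delta_pos":[0,0,0.05],"turn":0},{"jaw":0,"delta_pos":[0,0,0.05],"turn":0}]'; python3 -m handwheel '[{"jaw":0,"delta_pos":[0,0,0.001],"turn":0},{"jaw":0,"delta_pos":[0,0,0.002],"turn":0},{"jaw":0,"delta_pos":[0,0,0.002],"turn":0}]'; python3 -c "
from h import *
o,r=st();print(G(o['position']))"
```

```text
clock: 22.28
position: [0.6195, -0.2228, 0.1165]
ee_rot: [0.825, 0.566, -0.002, -0.001]
ft_force: [-0.3, -0.6, -1.8]
grip_width: 0.084
clock: 22.62
position: [0.6186, -0.2219, 0.0659]
ee_rot: [0.825, 0.566, -0.001, -0.002]
ft_force: [-0.5, 0.8, -3.3]
grip_width: 0.084
clock: 22.87
position: [0.6211, -0.2224, 0.0673]
ee_rot: [0.824, 0.566, 0.0, 0.0]
ft_force: [0.1, -0.6, -1.7]
grip_width: 0.082
t 22.87 p [ 0.6211 -0.2224  0.0673] z [ 1.2e-03 -1.0e-04 -1.0e+00] y [ 0.9332 -0.3593  0.0012] F [ 0.07 -0.61 -1.73] w 0.082
[[ 0.0278 -0.001 ]]
```

```bash
python3 -m handwheel '[{"jaw":0,"delta_pos":[0,0,0.001],"turn":0},{"jaw":0,"delta_pos":[0,0,0.002],"turn":0},{"jaw":0,"delta_pos":[0,0,0.002],"turn":0}]'; python3 -m handwheel '[{"jaw":0,"delta_pos":[0,0,0.001],"turn":0},{"jaw":0,"delta_pos":[0,0,0.001],"turn":0}]';python3 -m handwheel '[{"jaw":0,"delta_pos":[0,0,0.001],"turn":0},{"jaw":0,"delta_pos":[0,0,0.001],"turn":0}]'
```

```text
clock: 23.12
position: [0.6209, -0.2222, 0.0646]
ee_rot: [0.824, 0.566, 0.0, 0.0]
ft_force: [0.7, -0.7, -0.7]
grip_width: 0.088
clock: 23.28
position: [0.6209, -0.2222, 0.0645]
ee_rot: [0.824, 0.566, 0.0, -0.0]
ft_force: [-2.9, 1.9, 6.9]
grip_width: 0.084
clock: 23.45
position: [0.621, -0.2222, 0.0645]
ee_rot: [0.824, 0.566, 0.001, -0.0]
ft_force: [-6.5, 4.7, 16.4]
grip_width: 0.085
```

```bash
python3 -m handwheel '[{"jaw":0,"delta_pos":[0,0,-0.001],"turn":0},{"jaw":12,"delta_pos":[0,0,-0.001],"turn":0},{"jaw":16,"delta_pos":[0,0,-0.001],"turn":0},{"jaw":16,"delta_pos":[0,0,-0.001],"turn":0},{"jaw":16,"delta_pos":[0,0,-0.006],"turn":0},{"jaw":16,"delta_pos":[0,0,-0.012],"turn":0},{"jaw":16,"delta_pos":[0,0,-0.012],"turn":0}]'; python3 -c "
from h import *
o,r=st();print(G(o['position']));snap('wrist','pics/w21.png')"
```

```text
clock: 24.03
position: [0.6214, -0.2227, 0.076]
ee_rot: [0.824, 0.566, 0.001, 0.001]
ft_force: [-0.8, -0.2, 0.6]
grip_width: 0.188
t 24.03 p [ 0.6214 -0.2227  0.076 ] z [ 1.8e-03 -6.0e-04 -1.0e+00] y [ 0.9332 -0.3594  0.0019] F [-0.8  -0.19  0.55] w 0.188
[[ 0.0282 -0.0012]]
```

View pics/w21.png

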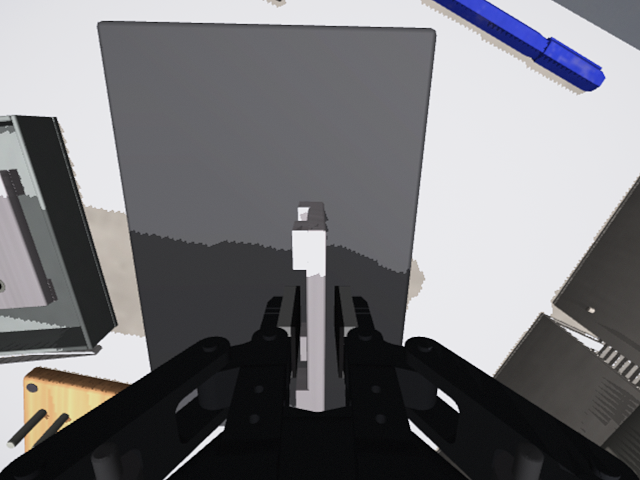

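Standing upright, centred in the jaws. Same tipping sequence.

```bash
python3 -m handwheel '[{"jaw":16,"delta_pos":[0,-0.003,0],"turn":0},{"jaw":16,"delta_pos":[0,-0.006,0],"turn":0},{"jaw":16,"delta_pos":[0,-0.009,0],"turn":0},{"jaw":16,"delta_pos":[0,-0.012,0],"turn":0},{"jaw":16,"delta_pos":[0,-0.015,0],"turn":0},{"jaw":16,"delta_pos":[0,-0.018,0],"turn":0},{"jaw":16,"delta_pos":[0,-0.021,0],"turn":0},{"jaw":16,"delta_pos":[0,-0.021,0],"turn":0}]'; python3 -c "
from h import *
o,r=st();print(G(o['position']));snap('wrist','pics/w22.png')"
```

```text
clock: 24.75
position: [0.6006, -0.2144, 0.0744]
ee_rot: [0.824, 0.566, 0.0, -0.0]
ft_force: [0.4, 0.9, 0.4]
grip_width: 0.185
t 24.75 p [ 0.6006 -0.2144  0.0744] z [-3.e-04  5.e-04 -1.e+00] y [ 9.332e-01 -3.593e-01 -5.000e-04] F [0.37 0.86 0.41] w 0.185
[[ 0.0058 -0.0009]]
```

View pics/w22.png

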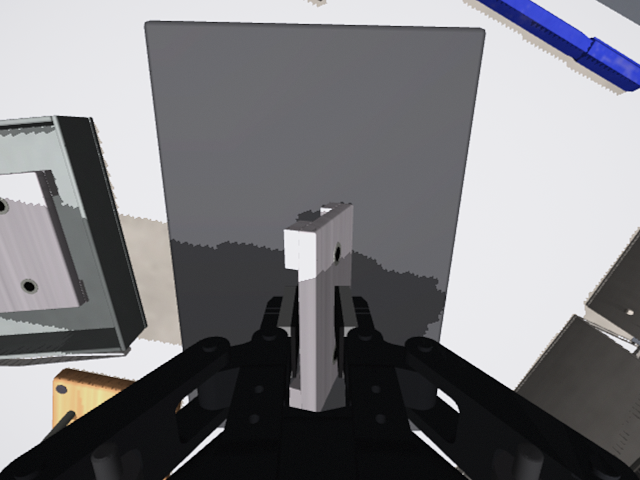

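```bash
python3 -m handwheel '[{"jaw":22,"delta_pos":[0,0.002,0],"turn":0},{"jaw":28,"delta_pos":[0,0.005,0],"turn":0},{"jaw":34,"delta_pos":[0,0.008,0],"turn":0},{"jaw":40,"delta_pos":[0,0.011,0],"turn":0},{"jaw":40,"delta_pos":[0,0.012,0],"turn":0},{"jaw":40,"delta_pos":[0,0.012,0],"turn":0}]'; python3 -c "
from h import *
st();snap('wrist','pics/w23.png');"
```

```text
clock: 25.3
position: [0.6126, -0.2192, 0.0744]
ee_rot: [0.824, 0.566, -0.0, 0.0]
ft_force: [0.6, 0.2, -0.3]
grip_width: 0.47
t 25.3 p [ 0.6126 -0.2192  0.0744] z [-0.e+00 -2.e-04 -1.e+00] y [ 9.332e-01 -3.593e-01  1.000e-04] F [ 0.56  0.17 -0.3 ] w 0.47
```

View pics/w23.png

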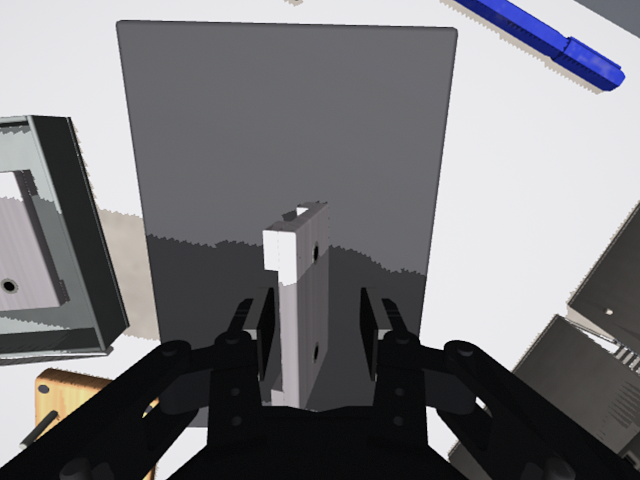

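```bash
python3 -c "
from h import *
snap('wrist','pics/w24.png');
for th in (10,15,20):
    t=np.radians(th);zu=.04+.056*np.cos(t)+.013*np.sin(t);zl=.04+.013*np.sin(t)
    a=G(unproj('wrist',[[296,229]],zu))[0];b=G(unproj('wrist',[[328,202]],zl))[0]
    print(th,a,b,np.degrees(np.arcsin((b[0]-a[0])/.056)))"
```

```text
10 [0.0115 0.0425] [0.0249 0.0412] 13.844386487751716
15 [0.0115 0.0425] [0.0249 0.0414] 13.844386487751716
20 [0.0114 0.0424] [0.0248 0.0417] 13.844386487751716
```

View pics/w24.png

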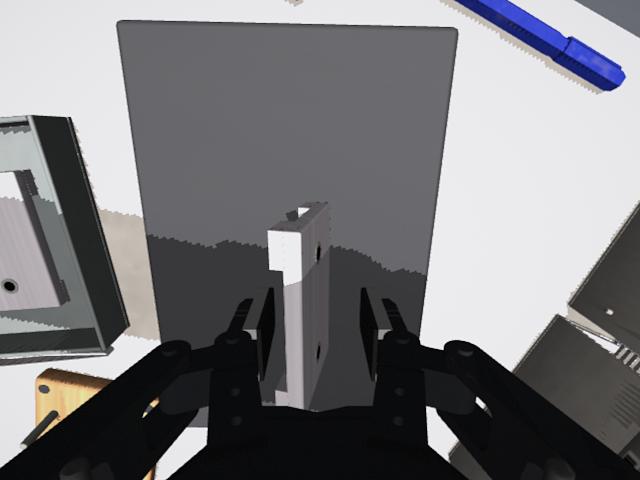

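```bash
python3 -m handwheel '[{"jaw":20,"delta_pos":[0,0.001,0],"turn":0},{"jaw":18,"delta_pos":[0,0.002,0],"turn":0},{"jaw":18,"delta_pos":[0,0.002,0],"turn":0},{"jaw":18,"delta_pos":[0,0.002,0],"turn":0}]'; python3 -c "
from h import *
o,r=st();print(G(o['position']));snap('wrist','pics/w25.png')"
```

```text
clock: 25.73
position: [0.6143, -0.2197, 0.0745]
ee_rot: [0.824, 0.566, 0.0, -0.0]
ft_force: [0.2, -0.1, 0.2]
grip_width: 0.213
t 25.73 p [ 0.6143 -0.2197  0.0745] z [ 0.e+00  1.e-04 -1.e+00] y [ 0.9333 -0.3592 -0.    ] F [ 0.23 -0.13  0.23] w 0.213
[[ 0.0204 -0.0009]]
```

View pics/w25.png

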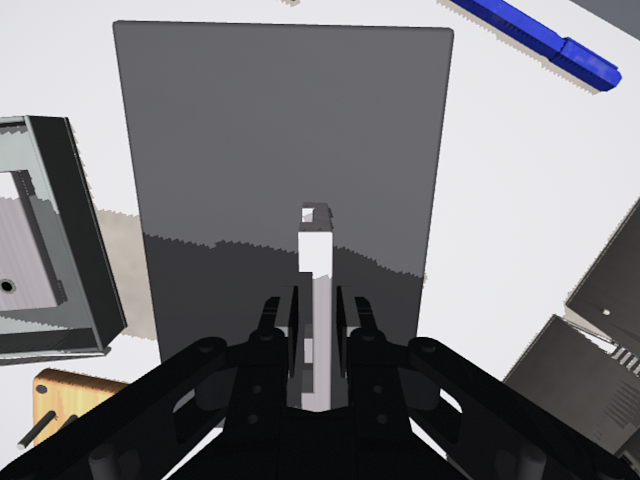

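```bash
python3 -m handwheel '[{"jaw":19,"delta_pos":[0,-0.003,-0.002],"turn":0},{"jaw":19,"delta_pos":[0,-0.007,-0.002],"turn":0},{"jaw":19,"delta_pos":[0,-0.010,-0.002],"turn":0},{"jaw":19,"delta_pos":[0,-0.013,-0.002],"turn":0},{"jaw":19,"delta_pos":[0,-0.016,-0.002],"turn":0},{"jaw":19,"delta_pos":[0,-0.019,-0.002],"turn":0},{"jaw":19,"delta_pos":[0,-0.022,-0.002],"turn":0},{"jaw":19,"delta_pos":[0,-0.025,-0.002],"turn":0},{"jaw":19,"delta_pos":[0,-0.027,-0.002],"turn":0},{"jaw":19,"delta_pos":[0,-0.027,-0.002],"turn":0}]'; python3 -c "
from h import *
o,r=st();print(G(o['position']));snap('wrist','pics/w26.png')"
```

```text
clock: 26.62
position: [0.5886, -0.2098, 0.0764]
ee_rot: [0.824, 0.566, -0.0, -0.0]
ft_force: [-1.3, -0.1, 0.1]
grip_width: 0.225
t 26.62 p [ 0.5886 -0.2098  0.0764] z [-3.e-04  4.e-04 -1.e+00] y [ 9.332e-01 -3.593e-01 -4.000e-04] F [-1.27 -0.12  0.15] w 0.225
[[-0.007  -0.0009]]
```

View pics/w26.png

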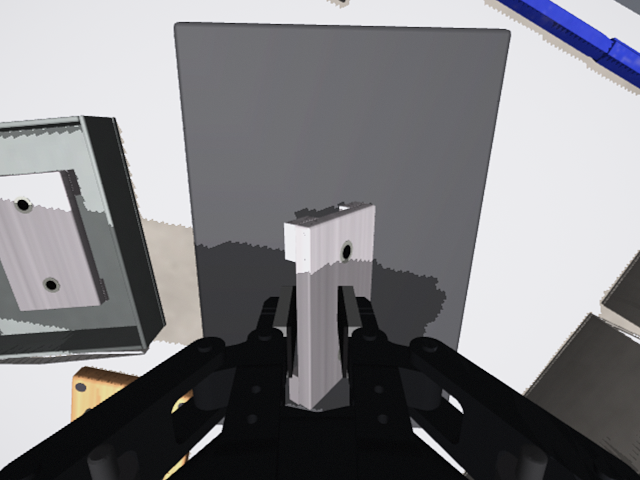

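```bash
python3 -m handwheel '[{"jaw":24,"delta_pos":[0,0.002,0],"turn":0},{"jaw":30,"delta_pos":[0,0.005,0],"turn":0},{"jaw":36,"delta_pos":[0,0.008,0],"turn":0},{"jaw":42,"delta_pos":[0,0.011,0],"turn":0},{"jaw":42,"delta_pos":[0,0.011,0],"turn":0},{"jaw":42,"delta_pos":[0,0.011,0],"turn":0}]'; python3 -c "
from h import *
st();snap('wrist','pics/w27.png');
for th in (25,35):
    t=np.radians(th);zu=.04+.056*np.cos(t)+.013*np.sin(t);zl=.04+.013*np.sin(t)
    print(G(unproj('wrist',[[400,200]],zl)))"
```

```text
clock: 27.17
position: [0.5994, -0.2141, 0.0763]
ee_rot: [0.824, 0.566, -0.0, 0.0]
ft_force: [0.1, -0.1, -0.7]
grip_width: 0.488
t 27.17 p [ 0.5994 -0.2141  0.0763] z [-2.e-04 -2.e-04 -1.e+00] y [ 9.332e-01 -3.593e-01 -1.000e-04] F [ 0.06 -0.09 -0.66] w 0.488
[[0.0482 0.0425]]
[[0.0477 0.0429]]
```

View pics/w27.png

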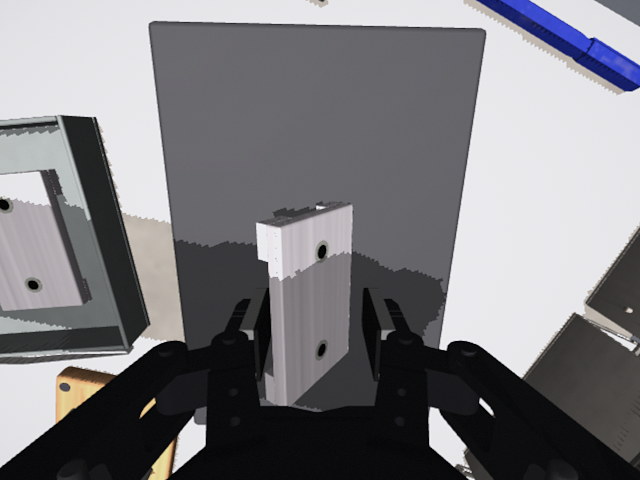

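```bash
python3 -c "
from h import *
print(G(unproj('wrist',[[352,204],[317,204]],.047)),G(unproj('wrist',[[283,227]],.09)))"
```

```text
[[0.0232 0.0407]
 [0.0052 0.0408]] [[-0.0082  0.0406]]
```

```bash
python3 -m handwheel '[{"jaw":48,"delta_pos":[0,0.003,0],"turn":0},{"jaw":52,"delta_pos":[0,0.005,0],"turn":0},{"jaw":52,"delta_pos":[0,0.005,0],"turn":0},{"jaw":52,"delta_pos":[0,0.005,0.01],"turn":0},{"jaw":52,"delta_pos":[0,0.005,0.02],"turn":0},{"jaw":52,"delta_pos":[0,0.005,0.029],"turn":0},{"jaw":52,"delta_pos":[0,0.005,0.034],"turn":0},{"jaw":52,"delta_pos":[0,0.005,0.034],"turn":0}]'; python3 -c "
from h import *
o,r=st();print(G(o['position']));snap('wrist','pics/w28.png');"
```

```text
clock: 27.88
position: [0.6029, -0.2153, 0.0405]
ee_rot: [0.824, 0.566, -0.001, -0.001]
ft_force: [-0.4, 0.3, -0.6]
grip_width: 0.609
t 27.88 p [ 0.6029 -0.2153  0.0405] z [-2.7e-03  6.0e-04 -1.0e+00] y [ 0.9332 -0.3593 -0.0027] F [-0.43  0.32 -0.6 ] w 0.609
[[ 0.0083 -0.0009]]
```

View pics/w28.png

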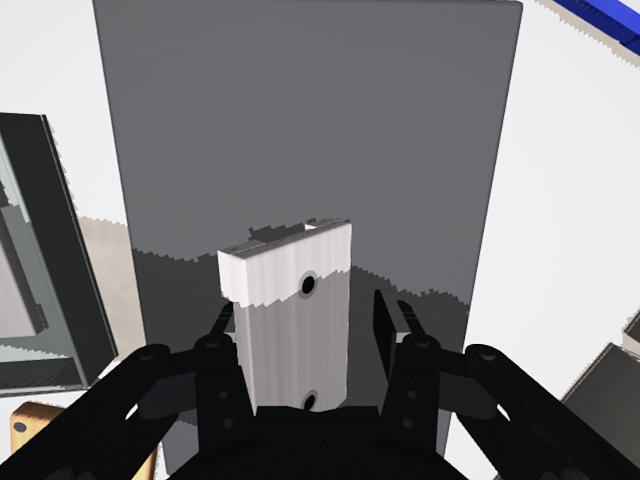

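```bash
python3 -m handwheel '[{"jaw":58,"delta_pos":[0,0,0],"turn":0},{"jaw":64,"delta_pos":[0,-0.001,0.001],"turn":0},{"jaw":68,"delta_pos":[0,-0.004,0.003],"turn":0},{"jaw":68,"delta_pos":[0,-0.007,0.004],"turn":0},{"jaw":68,"delta_pos":[0,-0.010,0.004],"turn":0},{"jaw":68,"delta_pos":[0,-0.013,0.004],"turn":0},{"jaw":68,"delta_pos":[0,-0.016,0.004],"turn":0},{"jaw":68,"delta_pos":[0,-0.020,0.004],"turn":0},{"jaw":68,"delta_pos":[0,-0.024,0.004],"turn":0},{"jaw":68,"delta_pos":[0,-0.025,0.004],"turn":0}]'; python3 -c "
from h import *
o,r=st();print(G(o['position']));snap('wrist','pics/w29.png');"
```

```text
clock: 28.77
position: [0.5801, -0.2066, 0.0386]
ee_rot: [0.824, 0.566, 0.0, -0.0]
ft_force: [-1.0, -1.0, 0.2]
grip_width: 0.802
t 28.77 p [ 0.5801 -0.2066  0.0386] z [ 1.e-04  3.e-04 -1.e+00] y [ 0.9332 -0.3593 -0.    ] F [-1.05 -1.    0.17] w 0.802
[[-0.0161 -0.0009]]
```

View pics/w29.png

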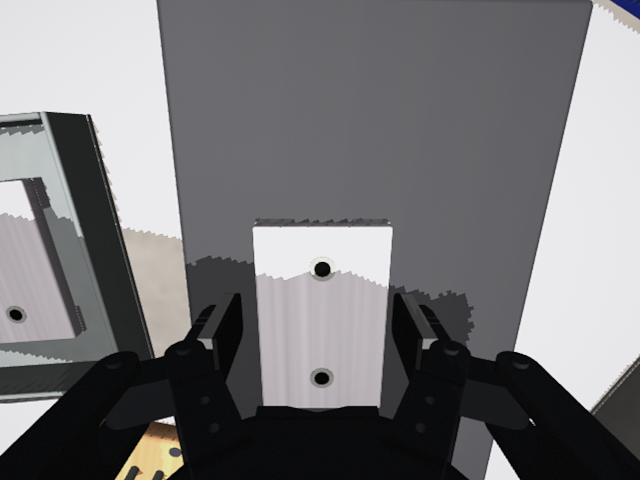

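```bash
python3 -m handwheel '[{"jaw":68,"delta_pos":[0,0,-0.03],"turn":0},{"jaw":40,"delta_pos":[0,0,-0.065],"turn":0},{"jaw":0,"delta_pos":[0,0,-0.07],"turn":0},{"jaw":0,"delta_pos":[0.02,0.012,-0.07],"turn":0},{"jaw":0,"delta_pos":[0.041,0.0255,-0.06],"turn":0},{"jaw":0,"delta_pos":[0.041,0.0255,-0.05],"turn":0},{"jaw":0,"delta_pos":[0.041,0.0255,-0.035],"turn":0},{"jaw":0,"delta_pos":[0.041,0.0255,-0.022],"turn":0},{"jaw":0,"delta_pos":[0.041,0.0255,-0.018],"turn":0},{"jaw":0,"delta_pos":[0.041,0.0255,-0.018],"turn":0}]'; python3 -m handwheel '[{"jaw":0,"delta_pos":[0,0,0.002],"turn":0},{"jaw":0,"delta_pos":[0,0,0.003],"turn":0},{"jaw":0,"delta_pos":[0,0,0.004],"turn":0},{"jaw":0,"delta_pos":[0,0,0.004],"turn":0}]'
```

```text
clock: 29.65
position: [0.6176, -0.1783, 0.0548]
ee_rot: [0.825, 0.565, -0.001, -0.001]
ft_force: [0.3, -1.1, -0.0]
grip_width: 0.001
clock: 29.98
position: [0.6194, -0.1781, 0.0533]
ee_rot: [0.824, 0.566, 0.0, 0.0]
ft_force: [-0.0, -0.6, 2.0]
grip_width: -0.001
```

Now at first contact; press 1 mm more, then the other three corners in turn.

```bash
python3 -m handwheel '[{"jaw":0,"delta_pos":[0,0,0.0012],"turn":0},{"jaw":0,"delta_pos":[0,0,0.0012],"turn":0}]'; python3 -m handwheel '[{"jaw":0,"delta_pos":[0,0,-0.006],"turn":0},{"jaw":0,"delta_pos":[0,-0.03,-0.006],"turn":0},{"jaw":0,"delta_pos":[0,-0.048,-0.006],"turn":0},{"jaw":0,"delta_pos":[0,-0.048,-0.004],"turn":0},{"jaw":0,"delta_pos":[0,-0.048,-0.002],"turn":0},{"jaw":0,"delta_pos":[0,-0.048,0],"turn":0},{"jaw":0,"delta_pos":[0,-0.048,0],"turn":0}]';  python3 -m handwheel '[{"jaw":0,"delta_pos":[0,0,-0.006],"turn":0},{"jaw":0,"delta_pos":[-0.03,0,-0.006],"turn":0},{"jaw":0,"delta_pos":[-0.06,0,-0.006],"turn":0},{"jaw":0,"delta_pos":[-0.082,0,-0.006],"turn":0},{"jaw":0,"delta_pos":[-0.082,0,-0.004],"turn":0},{"jaw":0,"delta_pos":[-0.082,0,-0.002],"turn":0},{"jaw":0,"delta_pos":[-0.082,0,0],"turn":0},{"jaw":0,"delta_pos":[-0.082,0,0],"turn":0}]'; python3 -m handwheel '[{"jaw":0,"delta_pos":[0,0,-0.006],"turn":0},{"jaw":0,"delta_pos":[0,0.03,-0.006],"turn":0},{"jaw":0,"delta_pos":[0,0.048,-0.006],"turn":0},{"jaw":0,"delta_pos":[0,0.048,-0.004],"turn":0},{"jaw":0,"delta_pos":[0,0.048,-0.002],"turn":0},{"jaw":0,"delta_pos":[0,0.048,0],"turn":0},{"jaw":0,"delta_pos":[0,0.048,0],"turn":0}]'
```

```text
clock: 30.15
position: [0.6196, -0.1781, 0.0531]
ee_rot: [0.824, 0.566, 0.001, 0.0]
ft_force: [-5.4, 2.1, 13.5]
grip_width: -0.001
clock: 30.73
position: [0.5749, -0.1601, 0.0529]
ee_rot: [0.824, 0.566, 0.001, -0.001]
ft_force: [-11.2, 6.2, 23.0]
grip_width: 0.0
clock: 31.4
position: [0.5452, -0.2386, 0.053]
ee_rot: [0.825, 0.566, -0.0, 0.001]
ft_force: [-10.5, -3.3, 21.6]
grip_width: 0.002
clock: 31.98
position: [0.5915, -0.2532, 0.0531]
ee_rot: [0.824, 0.567, 0.002, 0.001]
ft_force: [-0.6, 2.9, 14.7]
grip_width: -0.001
```

```bash
python3 -m handwheel '[{"jaw":0,"delta_pos":[0,0,-0.01],"turn":0},{"jaw":0,"delta_pos":[0,0,-0.04],"turn":0},{"jaw":0,"delta_pos":[0,0,-0.08],"turn":0},{"jaw":0,"delta_pos":[0.04,-0.024,-0.12],"turn":0},{"jaw":0,"delta_pos":[0.04,-0.024,-0.15],"turn":0},{"jaw":0,"delta_pos":[0.04,-0.024,-0.15],"turn":0},{"jaw":0,"delta_pos":[0.04,-0.024,-0.15],"turn":0},{"jaw":0,"delta_pos":[0.04,-0.024,-0.15],"turn":0}]'; python3 -c "
from h import *
st();snap('wrist','pics/w30.png');snap('scene','pics/s30.png');"
```

```text
clock: 32.65
position: [0.5815, -0.2075, 0.201]
ee_rot: [0.824, 0.566, 0.0, -0.0]
ft_force: [-0.9, -0.5, 0.2]
grip_width: -0.003
t 32.65 p [ 0.5815 -0.2075  0.201 ] z [ 0.e+00  7.e-04 -1.e+00] y [ 9.336e-01 -3.583e-01 -2.000e-04] F [-0.88 -0.52  0.2 ] w -0.003
```

View pics/w30.png

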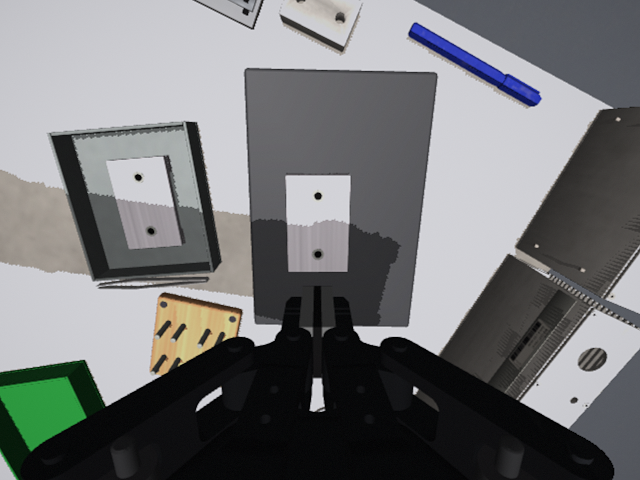

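View pics/s30.png

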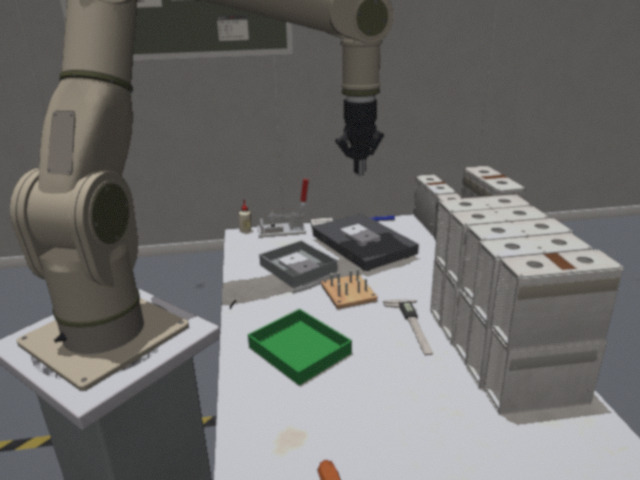

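```bash
python3 -c "
from workcell import hand_in;print(hand_in())"
```

```text
the job is handed in; nothing more can be done
None
```

I found the bad plate, rocked it on the granite and put it flat in the grey scrap tray. The sound plate lies feet down on the granite. I handed in with the arm clear, about 33 s into the 69 s; no verdict was reported.

- **Bad plate (rear rack slot):** I lowered it to feet down between the opening fingers and pressed its corners. Three held, pushing back with 15–24 N at a height of 53 mm. The fourth, away from the robot and to its right, sank about 2 mm under almost no force, then went hard at 51 mm. I judged the tip from that sinking; I did not measure the angle itself from the pictures.
- **Sound plate (front rack slot):** I laid it down the same way. Its first tipping push fell short and the plate swung back upright between the fingers, so I repeated it with a longer push. All four corners then held at 53 mm with 13–23 N.
- **Last pictures:** the sound plate lies flat near the middle of the granite, and the bad one lies flat in the middle of the grey tray. The marker, stop, tweezers, oiler and caliper look unmoved. The reel looked unmoved when last seen, but it was hidden at the end.
- **Disagreement:** the top and wrist cameras put the granite's middle 4–6 mm apart, well inside the placing margins.

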